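# Wipe the cover clean and hold it at the index angle

## Task

Pick up the scraper block and with it wipe the three loose steel chips off the shut cover of the bench tester, over the hinge edge, into the catch tray; then set the scraper down on the table. After that take the cover by its tongue grip, lift it against its spring until its pointer is in line with the index arm on the scale plate (within about 4 degrees), and finish while still holding it there with the gripper: do not let go. Keep the cover shut until the chips are in the tray, do not touch the chips with the hand, do not move the index arm and leave the other things on the table alone.

Things in the scene. Friction and masses are not known exactly. Their poses are not given: they have to be found in the camera images.
- tester: fixed grey steel case 130 (x) x 160 (y) x 85 mm high under a white hinged cover; origin at the centre of its underside. x runs along the hinge; +y points to the tongue grip, -y to hinge and tray. On its -x side (facing the robot) stands an upright scale plate, a quadrant ring 80 to 100 mm about the hinge axis, 175 mm high at most; with the index arm it fills x = -71 to -87 mm; ticks every 10 degrees
- lid_middle (a point): point of the fixed tester at the middle of the shut cover's top, 94 mm above the table; the flat cover is 136 mm along the tester's x (+-68 mm) and 162 mm along its y (-81 mm, the hinge edge, to +81 mm), with nothing standing up from it. Pressing down on the shut cover does not move it
- tray_middle (a point): middle of the inner floor of the steel catch tray fixed to the tester behind the hinge edge; 3 mm above the table, inside 140 mm (x) x 104 mm (y), walls 40 mm high
- cover_hinge (a point): point on the hinge axis of the cover, half-way along it, 85 mm above the table; the axis runs along the tester's x
- cover (a joint): angle of the cover, rad: 0 shut (start), grows as its +y end is lifted, stop at 1.2. A spring and its weight pull it shut: about 4 N at the grip when shut, growing to about 6 N at 0.8 rad
- cover_grip (a point): grip point of the black tongue jutting from the middle of the cover's +y edge: straight bar 18 mm wide (x), 12 thick, 60 long. Shut, it is level, its centre 88 mm above the table. The point is 196 mm from the hinge axis along the cover and 3 mm above the axis, 25 mm from the free end, 35 mm out from the cover's edge; nothing beneath or beside it. Turns with the cover about the axis
- cover_pointer (a point): tip of the small steel pointer fin on the cover's -x side, 118 mm from the hinge axis, beyond the rim of the scale plate; sweeps past the index arm's tip
- index (a joint): angle of the index arm, rad, on the same scale and axis as the cover's angle: the cover is at the marked angle when joint cover equals this. Set at random between 0.4 and 0.8; stiff, stays where it is
- index_tip (a point): tip of the dark steel index arm that pivots on the hinge axis outside the scale plate, 116 mm from the axis
- scraper_center (a point): centre, half-way up (30 mm above the underside), of the loose wooden scraper block standing on the table: 61 mm high, about 140 g; foot 106 (its x) x 30 (its y) x 20 mm high with a rubber strip beneath, above it a grip 90 (x) x 24 mm (y) from 20 to 61 mm height, to be pinched across y
- chip_a: loose flat steel chip, about 18 x 14 x 7 mm high, 12 g, lying on the closed cover at the start; origin at the centre of its underside
- chip_b: loose flat steel chip, about 21 x 12 x 7 mm high, 12 g, lying on the closed cover at the start; origin at the centre of its underside
- chip_c: loose flat steel chip, about 16 x 16 x 7 mm high, 12 g, lying on the closed cover at the start; origin at the centre of its underside
- glue_stick: bystander: glue stick standing upright, 27 mm across, 96 mm high; origin under its centre
- tape_brown: bystander: roll of brown tape lying flat, 112 mm across, 48 mm high; origin under its centre

How it is judged:
By the outcome, as a careful person would: the job done as asked, in the order asked, and still so for the second after the job is handed in, while the arm keeps its last pose, push and grip.
It also fails if it takes over 59 s, if anything falls off the work surface, if the arm or the gripper's body presses on something with over 40 N, if the wrist force passes 120 N, or if a joint passes its speed limit or range.

## Robot

A 6-joint arm with a two-finger parallel gripper is mounted at the origin on the work surface; the furniture and walls round the work are solid. World frame = base frame: x ahead of the robot, y to its left, z up, the work surface at z = 0. Lengths are in m, angles in degrees, forces in N, time in s.
With the tool pointing down it reaches from about 0.35 to 0.875 m from the base axis. Payload 4.2 kg.
Tool frame: the origin (TCP) lies midway between the tips of the shut fingers; the grasp point (between the pads) lies r.pinch_z behind it (r.pinch_z is the distance from the TCP to the grasp point, in m); z points along the fingers, y is the direction in which the jaws open and shut (so a half turn about z gives the same grasp; the last joint's range is limited). The gripper opens to 87 mm and grips with 3 to 60 N. Pads are 19 mm wide; open, the fingers measure 117 mm over their backs; the gripper's body (75 mm by 190 mm) begins 51 mm behind the grasp point.
Start: joints at [86.952, 22.042, 0.453, 0, -68.411, -14.817], TCP at [0.192, 0.595, 0.223] pointing down, gripper open.
Joint ranges: [-179.83, 179.83], [-69.29, 118.12], [-61.27, 80.66], [-181.25, 117.63], [-171.15, -9.14], [-177.46, 177.46]. Speed limits (degrees/s): [159.86, 159.86, 180, 180, 180, 180].

## Interface

Orientations are given as a 3x3 rotation matrix whose columns are the frame's x, y, z axes.
In Python, from station import r gives the robot as it stands. The module is installed in compiled form; this text tells all that it offers.
- The arm moves only by the tool play_rows, never from a script. Its argument "deltas" is a list of rows, each a list of 7 numbers: the shift along the tool's x, y, z in units of 25 mm (1.0 is 25 mm), then the turn, a rotation vector about the tool's x, y, z in units of 5 degrees (1.0 is 5 degrees), then the finger opening in mm, from 0 to 87. In form: [[tx, ty, tz, wx, wy, wz, fingers], ...]. A call has 1 to 12 rows; each row is the pose to reach, as a shift and turn from the pose commanded when the call began, along the tool's axes at that moment; what a row does not reach only later rows make up. A row lasts 1/10 s, in which the tool goes at most 50 mm and 8.59 degrees, less where a joint would pass 70% of its speed; a pose out of reach is approached as far as the arm can. A call with a gripper value outside its range is refused whole. The fingers move at their own pace and stop on an object; the grip force is fixed at half the most. Time passes only in rows, so rows that repeat a pose let the fingers close. It gives the time, the measured TCP pose, the force and the opening at its end, in the units of the state.
- r.sense(): the state, without advancing time (a new reading comes with each control period).
- r.capture(name): name is "scene" or "top" or "wrist"; returns a dict with "pixels" (480x640x3 uint8, red, green, blue), "camera_matrix" (3x3 intrinsics, pixels), "R" (3x3) and "t" (3): a world point X has camera coordinates R X + t; the wrist camera has in their place "T_tool_cam" (4x4, takes a point from camera to tool coordinates, whose origin is the TCP and whose axes are the flange's). Camera axes: x right, y down, z forward; pixel columns grow to the right and rows downward; lengths in m; the calibration is good to about 2 mm. A picture is of the moment at which its call begins: read the wrist's pose just before it. There is no depth.
- r.finish_job(): hands the job in, once; it reports no verdict.
Trained networks look in the newest picture that a camera, given by its name, has taken for a name from the list of things; names that differ only in an ending like _2 or _b are one class to them, and where a whole thing is asked for, a point or a joint stands for the part that bears it (a point fixed in the world has none). Each returns a list of dicts, best first, with "score" (0 to 1); they miss things now and then, are a little off and sometimes report something else, mostly with a low value. They report only what shows in the picture. A call takes as long as a camera call.
- r.spot_in(camera, target): "centre" ([x, y, z] in m, in world coordinates, good to about 4 mm: the middle of the surface that is visible of it).
- r.cut_out(camera, target): "region" (480x640 bool, what is visible of it).
The state is a dict: "time_s": time; "joints": joint angles; "joint_velocities": joint speeds; "effort": joint torques, N m; "tcp_pos": TCP position; "ee_rot": TCP orientation; "wrist_force": force on the tool from outside, world axes, zero at the start; "moment": the same for the moment, N m; "gripper_width": opening from 0.0 (shut) to 1.0 (fully open).
Only numpy, scipy, OpenCV 4.12 (cv2) and the standard library are available. Lean on these libraries where they do the work, as an engineer would, in place of code of your own. Each camera call takes 0.05 s, during which the arm holds its last target.

## Working session

There is one attempt and no reset: what is moved stays moved. The work goes in short steps, Python scripts to look and compute and a tool call to move; the robot and the scene stay as the last step left them, time stands still between calls to the robot, and variables do not carry over. Pictures are saved under pics/ and viewed, and the job is handed in when it is done.

Besides the shell and the picture viewer there is one more tool, called after "Emit:" in YAML: its name, and indented under it one key for each argument. play_rows: Moves the arm, as the interface text tells. Its arguments: {"type":"object","properties":{"deltas":{"type":"array","items":{"type":"array","items":{"type":"number"}}}},"required":["deltas"]}

```bash
mkdir -p pics
python3 - <<'E'
from station import r
import cv2
s=r.sense(); print({k:(s[k]) for k in s}); print(r.pinch_z)
for n in ("scene","top","wrist"):
    c=r.capture(n); cv2.imwrite(f"pics/{n}0.png",c["pixels"][:,:,::-1])
    print(n,c["camera_matrix"].tolist(), [ (k,c[k].round(4).tolist() if hasattr(c[k],'round') else c[k]) for k in c if k not in("pixels","camera_matrix")])
    if n!="wrist":
        for t in ["tester","cover_grip","cover_pointer","index_tip","scraper_center","chip_a","glue_stick","tape_brown"]:
            try: print(t,[(round(d["score"],2),[round(float(v),3) for v in d["centre"]]) for d in r.spot_in(n,t)][:4])
            except Exception as e: print(t,e)
E
```

```text
{'time_s': 0.0, 'joints': array([ 8.69526610e+01,  2.20889949e+01,  3.79669374e-01, -2.97828419e-02,
       -6.84124616e+01, -1.48168345e+01]), 'joint_velocities': array([-0.0190738 ,  0.08182141, -0.03494018, -0.0061918 ,  0.01269532,
       -0.01426161]), 'effort': array([ 7.90167360e-04, -3.90666676e+01,  1.87411934e+01,  4.22006786e+00,
        1.11189019e-02, -1.84696560e-04]), 'tcp_pos': array([0.19151564, 0.59428834, 0.22147542]), 'ee_rot': array([[ 9.51727585e-01, -3.06943397e-01, -5.95659767e-04],
       [-3.06943965e-01, -9.51725278e-01, -2.09683738e-03],
       [ 7.67059312e-05,  2.17845215e-03, -9.99997624e-01]]), 'wrist_force': array([0.13926517, 0.69249909, 0.78057473]), 'moment': array([ 0.02181921, -0.01569223, -0.03526594]), 'gripper_width': 0.994998741600711}
0.0187
scene [[518.7630814799378, 0.0, 302.36192480270154], [0.0, 518.7630814799378, 241.3135690319962], [0.0, 0.0, 1.0]] [('R', [[-0.3694, 0.9292, -0.0072], [0.5564, 0.215, -0.8027], [-0.7443, -0.3005, -0.5964]]), ('t', [0.2225, -0.1734, 1.5699])]
tester [(0.65, [0.475, 0.01, 0.071])]
cover_grip [(0.72, [0.46,
[... 582 characters left out ...]
0.2124, 0.0124, -0.9771]]), ('t', [-0.0592, 0.4622, 1.3671])]
tester [(0.8, [0.443, -0.02, 0.092])]
cover_grip [(0.83, [0.445, 0.035, 0.094]), (0.18, [0.445, -0.019, 0.094])]
cover_pointer [(0.59, [0.448, 0.044, 0.097])]
index_tip []
scraper_center [(0.62, [0.366, 0.29, 0.057]), (0.26, [0.505, -0.402, 0.046])]
chip_a []
glue_stick [(0.76, [0.523, 0.318, 0.084])]
tape_brown [(0.7, [0.507, -0.405, 0.048]), (0.35, [0.443, -0.022, 0.092])]
wrist [[394.8878048387257, 0.0, 315.61727797318804], [0.0, 394.8878048387257, 235.50236769318212], [0.0, 0.0, 1.0]] [('T_tool_cam', [[-0.0004, -0.9634, -0.268, 0.0733], [1.0, -0.0005, 0.0002, 0.0007], [-0.0003, -0.268, 0.9634, -0.1614], [0.0, 0.0, 0.0, 1.0]])]
```

View pics/scene0.png

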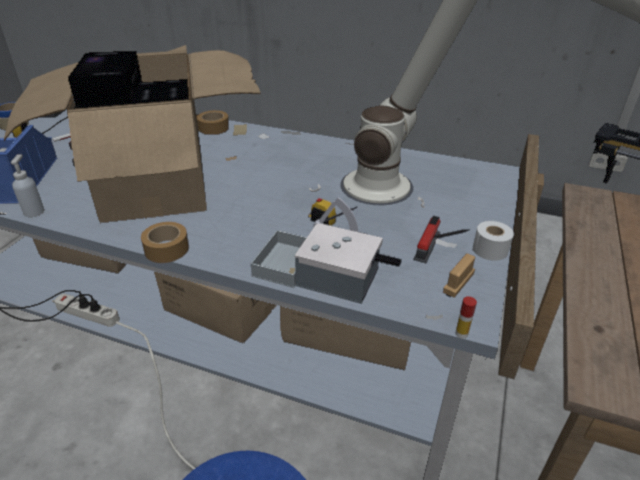

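View pics/top0.png

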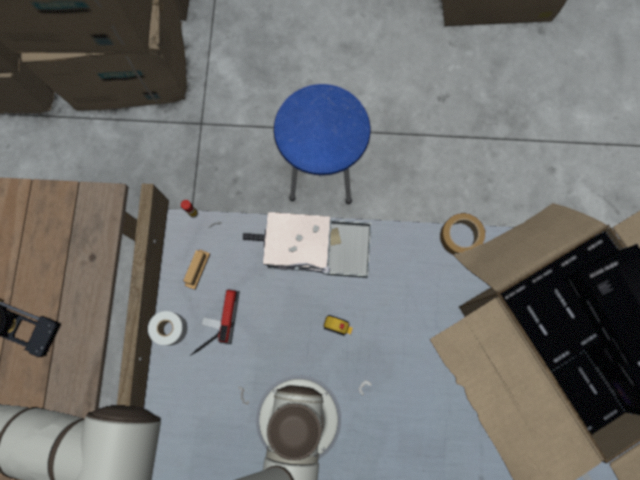

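View pics/wrist0.png

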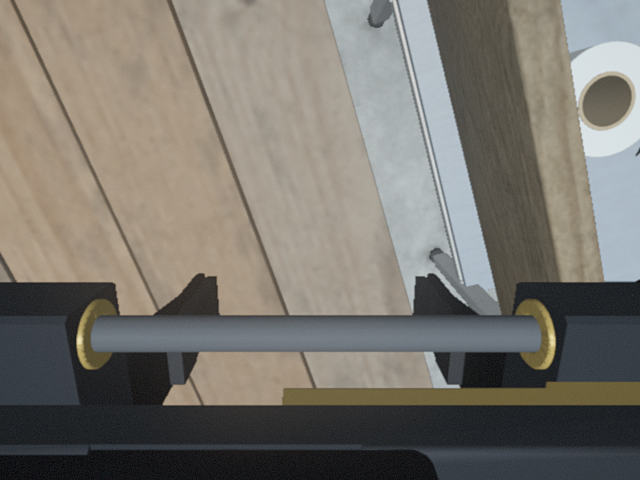

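Run:
```python
import cv2
a=cv2.imread("pics/top0.png"); cv2.imwrite("pics/top0z.png",cv2.resize(a[190:310,170:390],(800,436),interpolation=cv2.INTER_CUBIC))
a=cv2.imread("pics/scene0.png"); cv2.imwrite("pics/scene0z.png",cv2.resize(a[180:340,240:500],(800,492),interpolation=cv2.INTER_CUBIC))
```

```text
(no output)
```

View pics/top0z.png

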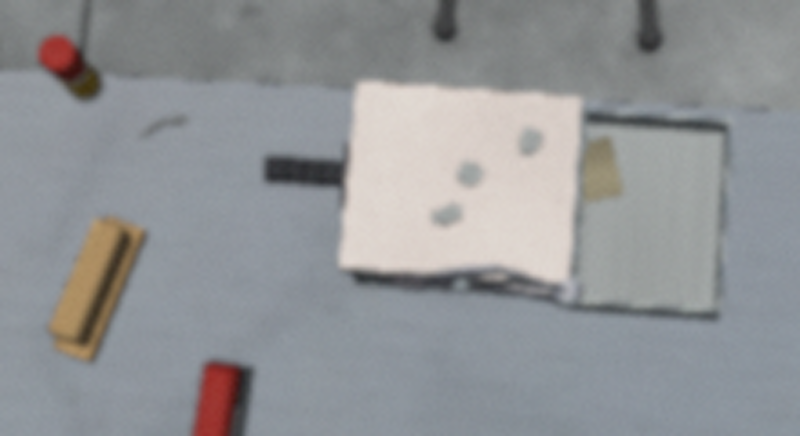

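View pics/scene0z.png

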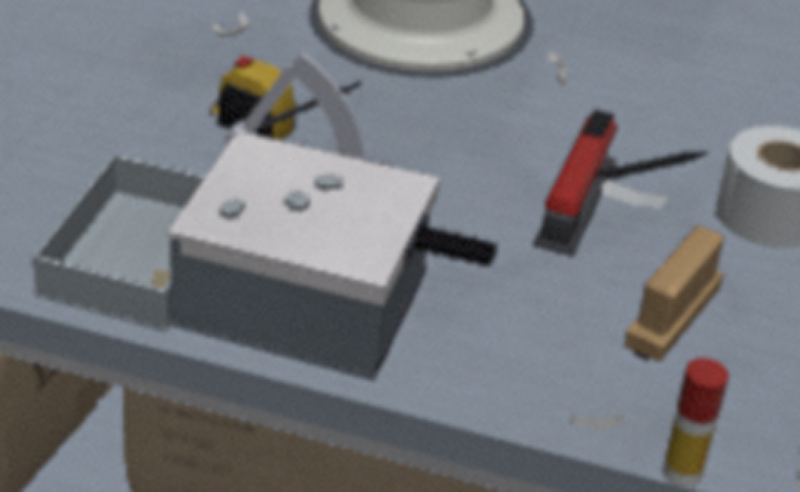

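```bash
cat > h.py <<'E'
import numpy as np, cv2
from scipy.optimize import least_squares
CAM={"scene":(np.array([[518.7630814799378,0,302.36192480270154],[0,518.7630814799378,241.3135690319962],[0,0,1]]),np.array([[-0.3694,0.9292,-0.0072],[0.5564,0.215,-0.8027],[-0.7443,-0.3005,-0.5964]]),np.array([0.2225,-0.1734,1.5699])),
"top":(np.array([[533.6726426013475,0,321.9413666373312],[0,533.6726426013475,239.0946833515374],[0,0,1]]),np.array([[0.0524,-0.9986,-0.0013],[-0.9758,-0.0509,-0.2128],[0.2124,0.0124,-0.9771]]),np.array([-0.0592,0.4622,1.3671]))}
def proj(c,X):
    K,R,t=CAM[c]; p=(np.atleast_2d(X)@R.T+t)@K.T; return p[:,:2]/p[:,2:]
def ray(c,uv):
    K,R,t=CAM[c]; d=R.T@np.linalg.solve(K,[uv[0],uv[1],1]); return -R.T@t,d
def onplane(c,uv,z):
    o,d=ray(c,uv); return o+d*(z-o[2])/d[2]
def rz(a): c,s=np.cos(a),np.sin(a); return np.array([[c,-s,0],[s,c,0],[0,0,1]])
def zt(p): return np.array([170+p[0]*.275,190+p[1]*.275])
def zs(p): return np.array([240+p[0]/3.077,180+p[1]/3.077])
def fit(obs,x0):
    # obs: (cam,uv,localpoint)
    f=lambda q: np.concatenate([proj(c,rz(q[2])@np.array(P)+[q[0],q[1],0])[0]-uv for c,uv,P in obs])
    s=least_squares(f,x0,loss='soft_l1'); return s.x,s.fun.reshape(-1,2)
E
python3 - <<'E'
from h import *
h=.094
T=[("top",zt((355,80)),(.068,.081,h)),("top",zt((583,97)),(.068,-.081,h)),("top",zt((340,269)),(-.068,.081,h)),("top",zt((265,170)),(0,.140,.094)),
("scene",zs((240,135)),(-.068,-.081,h)),("scene",zs((440,180)),(-.068,.081,h)),("scene",zs((386,288)),(.068,.081,h)),("scene",zs((172,235)),(.068,-.081,h))]
for o in (T,T[:4],T[4:]):
    q,f=fit(o,[.45,0,0]); print("tester",q[:2].round(4),np.degrees(q[2]).round(2),f.round(1).tolist())
q,_=fit(T,[.45,0,0])
for n,z,pts in (("top",zt,[(446,214),(470,173),(529,141)]),("scene",zs,[(328,181),(298,200),(232,207)])):
    for p in pts:
        w=onplane(n,z(p),.099); print(n,"chip",w.round(4),(rz(-q[2])@(w-[q[0],q[1],0])).round(4))
# index: plane x=-.08 local
nrm=rz(q[2])[:,0]
for p in [(360,85),(330,98),(300,108),(270,123)]:
    o,d=ray("scene",zs(p)); P0=np.array([q[0],q[1],0])+nrm*-.082
    w=o+d*(nrm@(P0-o))/(nrm@d); l=rz(-q[2])@(w-[q[0],q[1],0]); v=l-np.array([0,-.081,.085]); print(v.round(4),np.hypot(v[1],v[2]),np.degrees(np.arctan2(v[2],v[1])))
S=[("top",zt((105,215)),None)]
# scraper: top grip corners z=.061 : local x +-45,y+-12
pts=[(96,218),(130,232),(78,343),(50,328)]
W=np.array([onplane("top",zt(p),.061) for p in pts]); print(W.round(4),W.mean(0))
pts=[(146,229),(94,361)]
print([onplane("top",zt(p),.020).round(4) for p in pts])
E
```

```text
tester [0.4506 0.0309] -0.86 [[-0.6, -0.1], [-1.1, -0.7], [-1.3, -0.6], [-1.1, -0.9], [-0.9, -2.2], [-0.3, -2.0], [-0.1, -1.8], [-1.2, -2.3]]
tester [0.4493 0.0281] -0.75 [[0.4, 0.5], [-0.1, -0.3], [-0.2, 0.1], [-0.0, -0.2]]
tester [0.4572 0.0345] -0.95 [[-0.4, -0.5], [0.5, -0.0], [0.6, 0.5], [-0.8, -0.3]]
top chip [0.4246 0.0377 0.099 ] [-0.0261  0.0064  0.099 ]
top chip [0.4549 0.0227 0.099 ] [ 0.0044 -0.0081  0.099 ]
top chip [ 0.4802 -0.0176  0.099 ] [ 0.0303 -0.048   0.099 ]
scene chip [0.4289 0.0401 0.099 ] [-0.0219  0.0089  0.099 ]
scene chip [0.459  0.0269 0.099 ] [ 0.0084 -0.0039  0.099 ]
scene chip [ 0.4841 -0.015   0.099 ] [ 0.0342 -0.0453  0.099 ]
[-0.082   0.0926  0.0629] 0.11192713313014498 34.198918269965866
[-0.082   0.0698  0.0457] 0.08339585363946299 33.21378784777105
[-0.082   0.0462  0.0307] 0.05546556680110928 33.598936137583344
[-0.082   0.0221  0.0106] 0.024510220666270968 25.65587978923198
[[0.416  0.2921 0.061 ]
 [0.407  0.2666 0.061 ]
 [0.3251 0.2956 0.061 ]
 [0.3347 0.3167 0.061 ]] [0.37069535 0.29276001 0.061     ]
[array([0.4172, 0.2645, 0.02  ]), array([0.3173, 0.293 , 0.02  ])]
```

Run:
```python
import cv2
a=cv2.imread("pics/top0.png"); cv2.imwrite("pics/b1.png",cv2.resize(a[170:410,80:260],(600,800),interpolation=cv2.INTER_CUBIC)[:600])
a=cv2.imread("pics/scene0.png"); cv2.imwrite("pics/b2.png",cv2.resize(a[120:400,420:640],(471,600),interpolation=cv2.INTER_CUBIC))
```

```text
(no output)
```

View pics/b1.png

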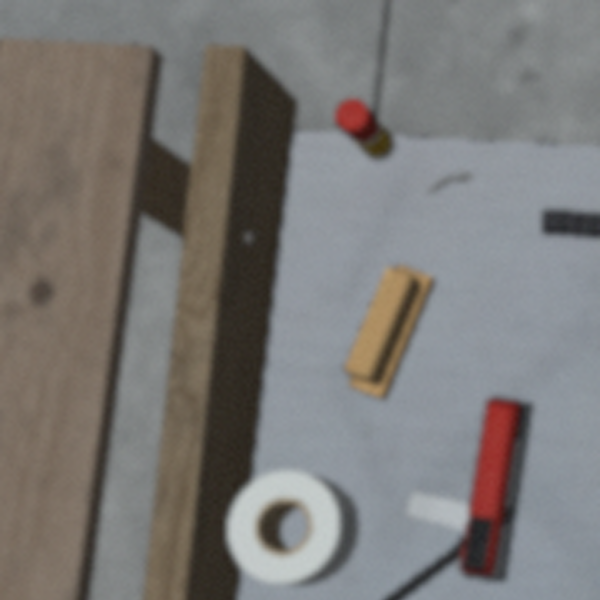

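View pics/b2.png

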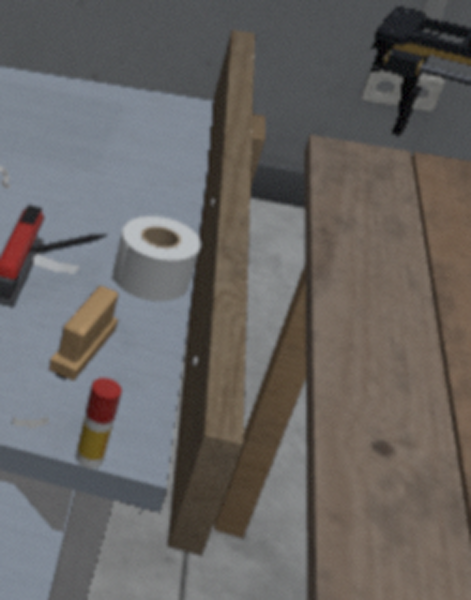

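Run:
```python
from h import *
b=lambda p:(80+p[0]*.3,170+p[1]*.3)
print(onplane("top",b((295,130)),0),onplane("top",b((258,440)),0),onplane("top",b((268,330)),0))
for z in (.05,.1,.15,.2,.25): print(z,onplane("top",b((245,48)),z).round(3),onplane("top",b((215,330)),z).round(3), onplane("scene",(420+207*.467,120+433*.467),z).round(3))
```

```text
[0.53888126 0.39695805 0.        ] [0.28001884 0.39736605 0.        ] [0.36951878 0.39977373 0.        ]
0.05 [0.593 0.43  0.05 ] [0.36  0.426 0.05 ] [0.51  0.423 0.05 ]
0.1 [0.577 0.412 0.1  ] [0.353 0.408 0.1  ] [0.566 0.415 0.1  ]
0.15 [0.562 0.395 0.15 ] [0.346 0.391 0.15 ] [0.622 0.407 0.15 ]
0.2 [0.546 0.378 0.2  ] [0.339 0.374 0.2  ] [0.678 0.399 0.2  ]
0.25 [0.531 0.36  0.25 ] [0.332 0.357 0.25 ] [0.734 0.391 0.25 ]
```

Emit:
play_rows:
  deltas:
    - [0, 0, -2, 0, 0, 0, 87]
    - [0, 0, -4, 0, 0, 0, 87]
    - [1, 0.7, -4.8, 0, 0, 0, 87]
    - [2.5, 1.75, -4.8, 0, 0, 0, 87]
    - [4, 2.8, -4.8, 0, 0, 0, 87]
    - [5.5, 3.85, -4.8, 0, 0, 0, 87]
    - [7, 4.9, -4.8, 0, 0, 0, 87]
    - [8.5, 6, -4.8, 0, 0, 0, 87]
    - [10, 7, -4.8, 0, 0, 0, 87]
    - [11.5, 8.1, -4.8, 0, 0, 0, 87]
    - [13.3, 9.3, -4.8, 0, 0, 0, 87]
    - [13.3, 9.3, -4.8, 0, 0, 0, 87]

```text
time_s: 2.15
tcp_pos: [0.439, 0.2678, 0.3429]
ee_rot: [[0.95, -0.312, 0.001], [-0.312, -0.95, -0.001], [0.001, 0.0, -1.0]]
wrist_force: [-0.4, -0.2, -0.1]
gripper_width: 1.001
```

```bash
cat > look.py <<'E'
import sys,cv2,numpy as np,json
from station import r
def wl(name):
    s=r.sense(); c=r.capture("wrist"); cv2.imwrite(f"pics/{name}.png",c["pixels"][:,:,::-1])
    K=c["camera_matrix"]; T=c["T_tool_cam"]; M=np.eye(4); M[:3,:3]=s["ee_rot"]; M[:3,3]=s["tcp_pos"]
    W=M@T; np.savez(f"pics/{name}.npz",K=K,R=W[:3,:3].T,t=-W[:3,:3].T@W[:3,3])
    print(round(s["time_s"],2),s["tcp_pos"].round(4),s["ee_rot"].round(3).tolist(),s["wrist_force"].round(1),s["joints"].round(1),round(s["gripper_width"],3))
    return s
if __name__=="__main__": wl(sys.argv[1])
E
cat >> h.py <<'E'
def wadd(name):
    d=np.load(f"pics/{name}.npz"); CAM[name]=(d["K"],d["R"],d["t"])
E
python3 look.py w1
```

```text
2.15 [0.439  0.2678 0.3429] [[0.95, -0.312, 0.001], [-0.312, -0.95, -0.001], [0.001, 0.0, -1.0]] [-0.4 -0.2 -0.1] [ 49.5   7.4  -2.4   0.  -80.2  22.3] 1.001
```

View pics/w1.png

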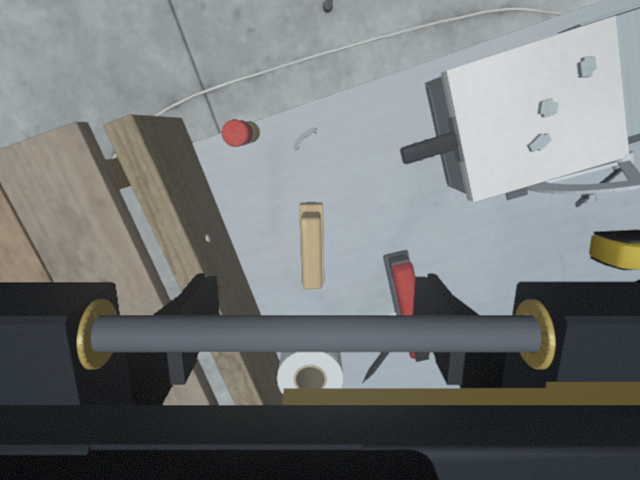

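Run:
```python
import cv2
a=cv2.imread("pics/w1.png"); cv2.imwrite("pics/w1a.png",cv2.resize(a[190:300,280:350],(382,600),interpolation=cv2.INTER_CUBIC))
cv2.imwrite("pics/w1b.png",cv2.resize(a[10:230,390:640],(680,600),interpolation=cv2.INTER_CUBIC))
```

```text
(no output)
```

View pics/w1a.png

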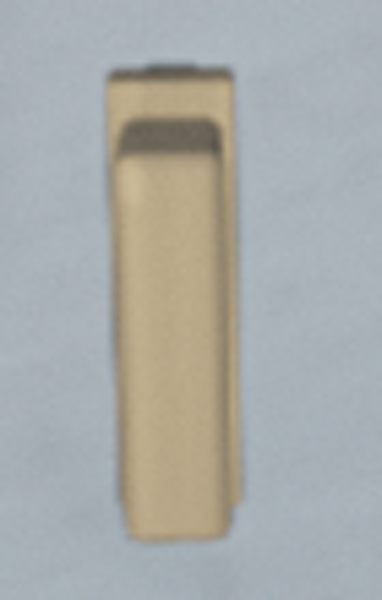

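View pics/w1b.png

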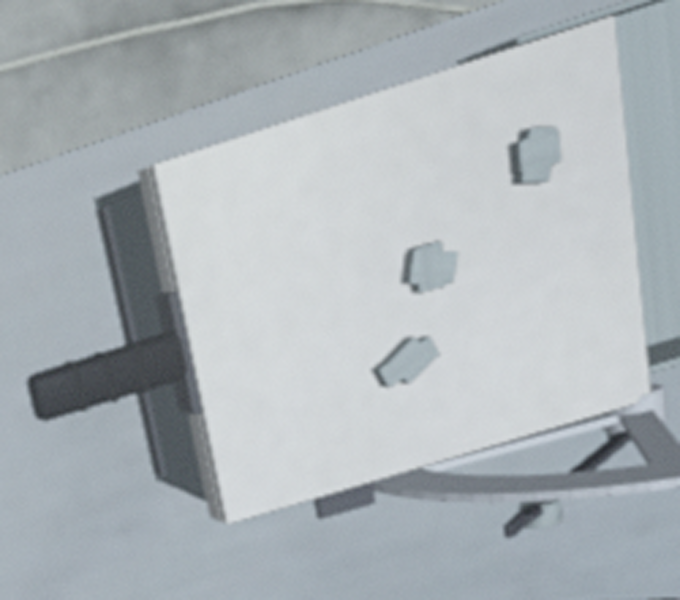

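Run:
```python
from h import *
wadd("w1")
za=lambda p:(280+p[0]/5.455-.4,190+p[1]/5.455-.4)
zb=lambda p:(390+p[0]/2.7225-.3,10+p[1]/2.7225-.3)
S=[("w1",za((119,155)),(.045,.012,.061)),("w1",za((221,155)),(.045,-.012,.061)),("w1",za((229,540)),(-.045,-.012,.061)),("w1",za((124,540)),(-.045,.012,.061)),("w1",za((108,74)),(.053,.015,.02)),("w1",za((234,72)),(.053,-.015,.02))]
q,f=fit(S,[.37,.29,-.3]); print("scraper",q[:2].round(4),np.degrees(q[2]),f.round(1).tolist())
h=.094
T=[("w1",zb((155,167)),(.068,.081,h)),("w1",zb((612,14)),(.068,-.081,h)),("w1",zb((652,392)),(-.068,-.081,h)),("w1",zb((226,521)),(-.068,.081,h)),("w1",zb((35,398)),(0,.140,.094))]
q,f=fit(T,[.45,.03,0]); print("tester",q[:2].round(4),np.degrees(q[2]),f.round(1).tolist())
for p in [(408,360),(431,267),(536,155)]:
    w=onplane("w1",zb(p),.1); print("chip",(rz(-q[2])@(w-[q[0],q[1],0])).round(4))
# board: face base & top
for p in [(186,120),(215,205),(230,330)]: print([ (z,onplane("w1",p,z).round(3).tolist()) for z in (0,.1,.13,.15)])
for p in [(195,141),(270,370)]: print(onplane("w1",p,0).round(3))
# tongue at grip
print("grip",(rz(q[2])@[0,.115,0]+[q[0],q[1],.088]).round(4))
nrm=rz(q[2])[:,0]
for cam,p in [("scene",zs((360,85))),("scene",zs((300,108))),("w1",zb((508,528)))]:
    o,d=ray(cam,p); P0=np.array([q[0],q[1],0])+nrm*-.083
    w=o+d*(nrm@(P0-o))/(nrm@d); l=rz(-q[2])@(w-[q[0],q[1],0]); v=l-np.array([0,-.081,.085]); print(v.round(4),np.hypot(v[1],v[2]),np.degrees(np.arctan2(v[2],v[1])))
```

```text
scraper [0.3714 0.2943] -17.454437560223855 [[-1.1, -1.1], [1.0, -1.3], [0.3, 0.7], [-0.3, 0.9], [-0.5, 0.2], [0.5, 0.3]]
tester [0.4499 0.0289] -0.8049044933003168 [[-1.7, -1.5], [0.6, -1.3], [0.0, 1.4], [0.1, 0.9], [0.2, 0.5]]
chip [-0.0262  0.0074  0.1   ]
chip [ 0.0037 -0.0054  0.1   ]
chip [ 0.03  -0.046  0.1  ]
[(0, [0.565, 0.393, 0.0]), (0.1, [0.553, 0.363, 0.1]), (0.13, [0.55, 0.354, 0.13]), (0.15, [0.548, 0.349, 0.15])]
[(0, [0.455, 0.399, 0.0]), (0.1, [0.466, 0.368, 0.1]), (0.13, [0.469, 0.359, 0.13]), (0.15, [0.471, 0.353, 0.15])]
[(0, [0.281, 0.447, 0.0]), (0.1, [0.326, 0.407, 0.1]), (0.13, [0.34, 0.394, 0.13]), (0.15, [0.349, 0.386, 0.15])]
[0.538 0.392 0.   ]
[0.202 0.415 0.   ]
grip [0.4515 0.1439 0.088 ]
[-0.083   0.0942  0.0618] 0.11261488963609771 33.258397449226756
[-0.083   0.0477  0.0295] 0.05611632895639391 31.734452684240775
[-0.083   0.0876  0.0596] 0.10595049647270814 34.20158093784374
```

Emit:
play_rows:
  deltas:
    - [-0.93, -0.1, 1, 0, 0, -0.1, 87]
    - [-1.86, -0.18, 2.5, 0, 0, -0.15, 87]
    - [-1.86, -0.18, 4, 0, 0, -0.15, 87]
    - [-1.86, -0.18, 5.5, 0, 0, -0.15, 87]
    - [-1.86, -0.18, 7, 0, 0, -0.15, 87]
    - [-1.86, -0.18, 8.5, 0, 0, -0.15, 87]
    - [-1.86, -0.18, 9.5, 0, 0, -0.15, 87]
    - [-1.86, -0.18, 10, 0, 0, -0.15, 87]
    - [-1.86, -0.18, 10, 0, 0, -0.15, 87]

```text
time_s: 3.1
tcp_pos: [0.3925, 0.2899, 0.0907]
ee_rot: [[0.956, -0.293, -0.003], [-0.293, -0.956, -0.004], [-0.002, 0.004, -1.0]]
wrist_force: [-0.3, -0.5, 0.5]
gripper_width: 0.996
```

```bash
python3 look.py w2
```

```text
3.1 [0.3925 0.2899 0.0907] [[0.956, -0.293, -0.003], [-0.293, -0.956, -0.004], [-0.002, 0.004, -1.0]] [-0.3 -0.5  0.5] [ 55.6  17.4 -28.5  -0.  -44.4  17.4] 0.996
```

View pics/w2.png

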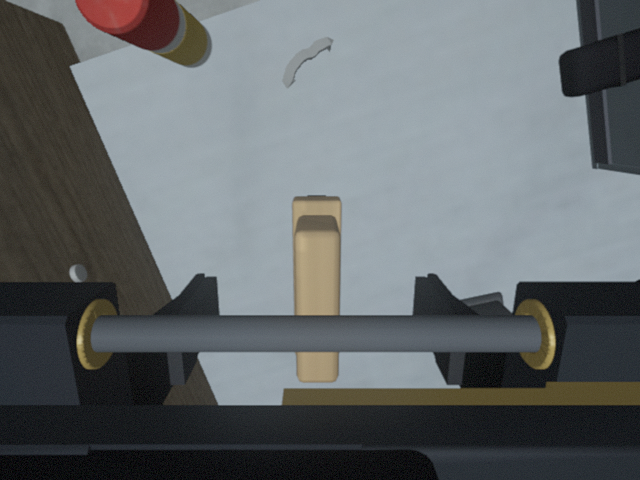

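Emit:
play_rows:
  deltas:
    - [0.2, 0.08, 0.5, 0, 0, 0, 87]
    - [0.25, 0.08, 1.2, 0, 0, 0, 87]
    - [0.25, 0.08, 1.8, 0, 0, 0, 87]
    - [0.25, 0.08, 2.2, 0, 0, 0, 87]
    - [0.25, 0.08, 2.5, 0, 0, 0, 87]
    - [0.25, 0.08, 2.5, 0, 0, 0, 87]

```text
time_s: 3.75
tcp_pos: [0.3992, 0.2865, 0.0298]
ee_rot: [[0.956, -0.294, -0.0], [-0.294, -0.956, -0.001], [-0.0, 0.001, -1.0]]
wrist_force: [-0.1, 0.7, -0.0]
gripper_width: 0.996
```

Emit:
play_rows:
  deltas:
    - [0, 0, 0, 0, 0, 0, 40]
    - [0, 0, 0, 0, 0, 0, 10]
    - [0, 0, 0, 0, 0, 0, 10]
    - [0, 0, 0, 0, 0, 0, 10]
    - [0, 0, 0, 0, 0, 0, 10]
    - [0, 0, 0, 0, 0, 0, 10]
    - [0, 0, 0, 0, 0, 0, 10]
    - [0, 0, 0, 0, 0, 0, 10]

```text
time_s: 4.55
tcp_pos: [0.3994, 0.2863, 0.03]
ee_rot: [[0.956, -0.294, -0.0], [-0.294, -0.956, -0.0], [0.0, 0.0, -1.0]]
wrist_force: [-0.2, 0.4, -0.2]
gripper_width: 0.351
```

Emit:
play_rows:
  deltas:
    - [0, 0, 0, 0, 0, 0, 5]
    - [0, 0, 0, 0, 0, 0, 5]
    - [0, 0, 0, 0, 0, 0, 5]
    - [0, 0, 0, 0, 0, 0, 5]

```text
time_s: 4.95
tcp_pos: [0.3994, 0.2864, 0.03]
ee_rot: [[0.956, -0.294, 0.0], [-0.294, -0.956, 0.0], [0.0, -0.0, -1.0]]
wrist_force: [0.5, 0.5, -0.3]
gripper_width: 0.274
```

```bash
python3 look.py w3
```

```text
4.95 [0.3994 0.2864 0.03  ] [[0.956, -0.294, 0.0], [-0.294, -0.956, 0.0], [0.0, -0.0, -1.0]] [ 0.5  0.5 -0.3] [ 54.6  23.  -31.7   0.  -35.3  18.3] 0.274
```

View pics/w3.png

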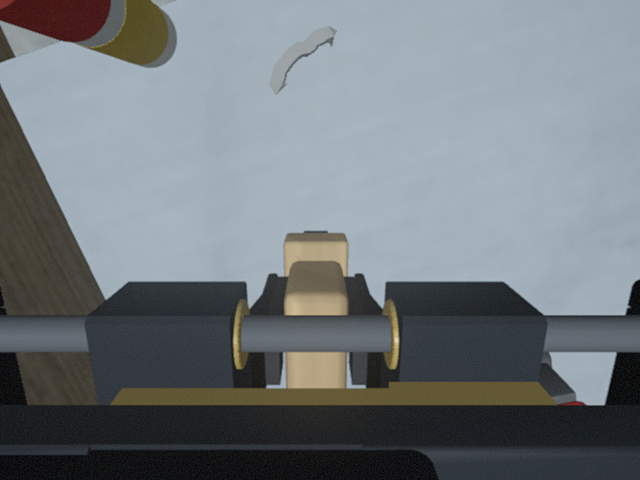

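Emit:
play_rows:
  deltas:
    - [0, 0, -0.5, 0, 0, 0, 5]
    - [0, 0, -1.5, 0, 0, 0, 5]
    - [0, 0, -3, 0, 0, 0, 5]
    - [0, 0, -4.5, 0, 0, 0, 5]
    - [0.2, 0.3, -6, 0, 0, 0, 5]
    - [1, 1.2, -7, 0, 0, -0.6, 5]
    - [2, 2.4, -7.5, 0, 0, -1.2, 5]
    - [3, 3.6, -7.5, 0, 0, -1.8, 5]
    - [4, 4.8, -7.5, 0, 0, -2.4, 5]
    - [5, 6, -7.2, 0, 0, -2.9, 5]
    - [5.6, 6.9, -7, 0, 0, -3.26, 5]
    - [5.72, 7.15, -6.5, 0, 0, -3.26, 5]

```text
time_s: 6.2
tcp_pos: [0.484, 0.0712, 0.1925]
ee_rot: [[1.0, -0.017, 0.001], [-0.017, -1.0, 0.0], [0.001, -0.0, -1.0]]
wrist_force: [0.0, 0.9, -2.1]
gripper_width: 0.277
```

```bash
python3 look.py w4
```

```text
6.2 [0.484  0.0712 0.1925] [[1.0, -0.017, 0.001], [-0.017, -1.0, 0.0], [0.001, -0.0, -1.0]] [ 0.   0.9 -2.1] [ 27.4  10.3 -20.8   0.  -58.9  61.6] 0.277
```

View pics/w4.png

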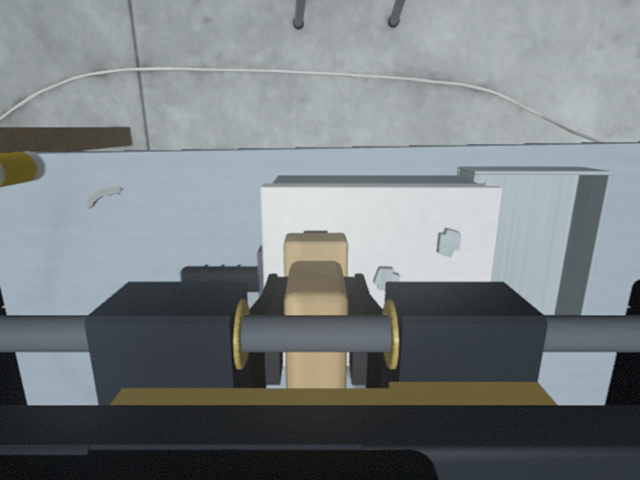

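Emit:
play_rows:
  deltas:
    - [0, 0, 0.8, 0, 0, 0, 5]
    - [0, 0, 1.6, 0, 0, 0, 5]
    - [0, 0, 2.2, 0, 0, 0, 5]
    - [0, 0, 2.5, 0, 0, 0, 5]
    - [0, 0, 2.5, 0, 0, 0, 5]
    - [0, 0, 2.5, 0, 0, 0, 5]

```text
time_s: 6.85
tcp_pos: [0.4838, 0.0738, 0.1306]
ee_rot: [[1.0, -0.014, 0.001], [-0.014, -1.0, 0.0], [0.001, -0.0, -1.0]]
wrist_force: [0.3, 0.1, -1.3]
gripper_width: 0.273
```

Emit:
play_rows:
  deltas:
    - [0, 0, 0.15, 0, 0, 0, 5]
    - [0, 0, 0.22, 0, 0, 0, 5]
    - [0, 0, 0.22, 0, 0, 0, 5]
    - [0, 0, 0.22, 0, 0, 0, 5]

```text
time_s: 7.25
tcp_pos: [0.4835, 0.0734, 0.1247]
ee_rot: [[1.0, -0.014, 0.0], [-0.014, -1.0, 0.0], [0.0, -0.0, -1.0]]
wrist_force: [0.1, 0.0, -1.4]
gripper_width: 0.274
```

Emit:
play_rows:
  deltas:
    - [0, 0, 0.04, 0, 0, 0, 5]
    - [0, 0, 0.06, 0, 0, 0, 5]
    - [0, 0, 0.06, 0, 0, 0, 5]

```text
time_s: 7.55
tcp_pos: [0.4837, 0.0735, 0.1237]
ee_rot: [[1.0, -0.014, 0.001], [-0.014, -1.0, 0.0], [0.001, -0.0, -1.0]]
wrist_force: [-1.4, 1.0, 2.9]
gripper_width: 0.278
```

Emit:
play_rows:
  deltas:
    - [0, 0.15, 0, 0, 0, 0, 5]
    - [0, 0.4, 0, 0, 0, 0, 5]
    - [0, 0.65, 0, 0, 0, 0, 5]
    - [0, 0.9, 0, 0, 0, 0, 5]
    - [0, 1.15, 0, 0, 0, 0, 5]
    - [0, 1.4, 0, 0, 0, 0, 5]
    - [0, 1.65, 0, 0, 0, 0, 5]
    - [0, 1.9, 0, 0, 0, 0, 5]
    - [0, 2.15, 0, 0, 0, 0, 5]
    - [0, 2.4, 0, 0, 0, 0, 5]
    - [0, 2.4, 0, 0, 0, 0, 5]

```text
time_s: 8.65
tcp_pos: [0.4834, 0.0127, 0.1238]
ee_rot: [[1.0, -0.015, 0.002], [-0.015, -1.0, 0.0], [0.002, -0.0, -1.0]]
wrist_force: [1.0, 1.5, 5.7]
gripper_width: 0.275
```

```bash
python3 look.py w5
python3 - <<'E'
from station import r
import cv2
c=r.capture("scene")["pixels"][:,:,::-1]; cv2.imwrite("pics/s5.png",cv2.resize(c[150:340,240:440],(600,570),interpolation=cv2.INTER_CUBIC))
E
```

```text
8.65 [0.4834 0.0127 0.1238] [[1.0, -0.015, 0.002], [-0.015, -1.0, 0.0], [0.002, -0.0, -1.0]] [1.  1.5 5.7] [ 20.8  14.2 -27.1   0.1 -48.6  68.3] 0.275
```

View pics/w5.png

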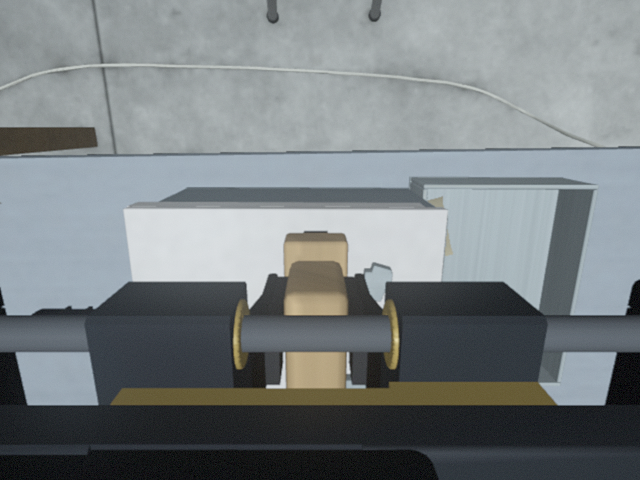

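View pics/s5.png

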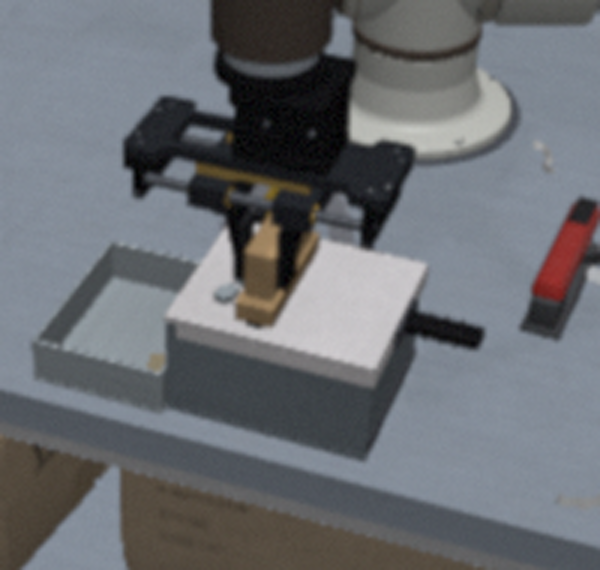

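Emit:
play_rows:
  deltas:
    - [0, 0.2, 0, 0, 0, 0, 5]
    - [0, 0.45, 0, 0, 0, 0, 5]
    - [0, 0.7, 0, 0, 0, 0, 5]
    - [0, 0.95, 0, 0, 0, 0, 5]
    - [0, 1.2, 0, 0, 0, 0, 5]
    - [0, 1.45, 0, 0, 0, 0, 5]
    - [0, 1.7, 0, 0, 0, 0, 5]
    - [0, 1.95, 0, 0, 0, 0, 5]
    - [0, 2.2, 0, 0, 0, 0, 5]
    - [0, 2.45, 0, 0, 0, 0, 5]
    - [0, 2.6, 0, 0, 0, 0, 5]
    - [0, 2.6, 0, 0, 0, 0, 5]

```text
time_s: 9.95
tcp_pos: [0.4824, -0.0522, 0.1239]
ee_rot: [[1.0, -0.015, 0.002], [-0.015, -1.0, 0.0], [0.002, -0.0, -1.0]]
wrist_force: [0.1, 2.9, 6.5]
gripper_width: 0.275
```

```bash
python3 look.py w6
python3 - <<'E'
from station import r
import cv2
c=r.capture("scene")["pixels"][:,:,::-1]; cv2.imwrite("pics/s6.png",cv2.resize(c[150:340,240:440],(600,570),interpolation=cv2.INTER_CUBIC))
E
```

```text
9.95 [ 0.4824 -0.0522  0.1239] [[1.0, -0.015, 0.002], [-0.015, -1.0, 0.0], [0.002, -0.0, -1.0]] [0.1 2.9 6.5] [ 13.1  14.3 -26.8   0.  -48.7  76.1] 0.275
```

View pics/w6.png

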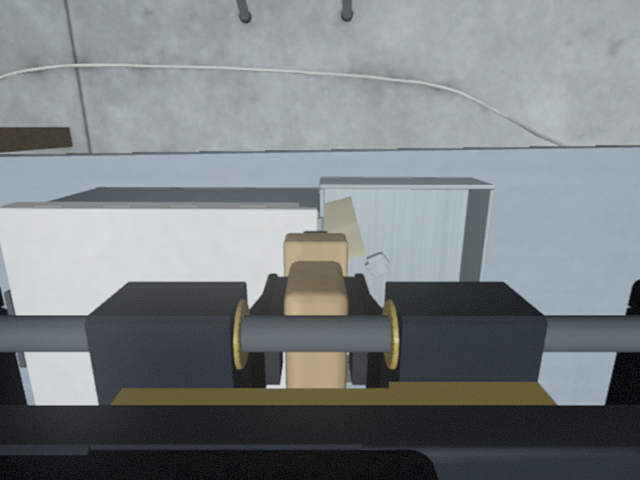

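View pics/s6.png

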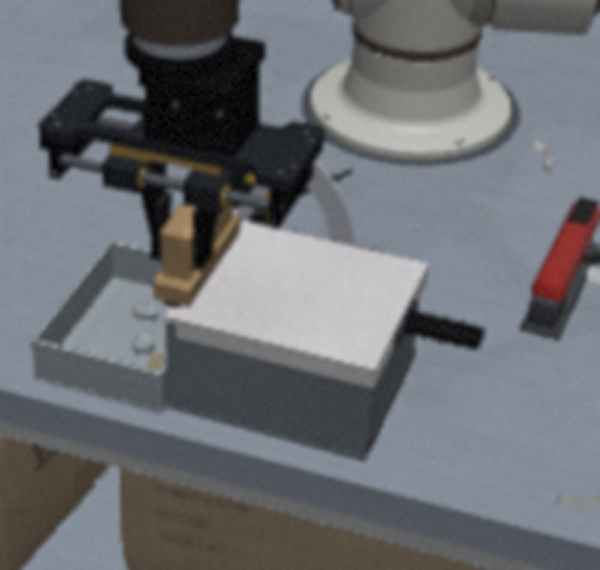

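Emit:
play_rows:
  deltas:
    - [0, 0.2, 0, 0, 0, 0, 5]
    - [0, 0.3, 0, 0, 0, 0, 5]
    - [0, 0.3, -0.3, 0, 0, 0, 5]
    - [0, 0.2, -1, 0, 0, 0, 5]
    - [0, 0, -2, 0, 0, 0, 5]
    - [0, -1, -3.2, 0, 0, 0, 5]
    - [0, -2, -4.5, 0, 0, 0, 5]
    - [0, -3, -5, 0, 0, 0, 5]
    - [0, -4, -5, 0, 0, 0, 5]
    - [0, -5, -5, 0, 0, 0, 5]

```text
time_s: 11.05
tcp_pos: [0.4822, 0.0734, 0.2477]
ee_rot: [[1.0, -0.015, -0.002], [-0.015, -1.0, -0.001], [-0.002, 0.001, -1.0]]
wrist_force: [0.0, -0.9, -2.2]
gripper_width: 0.274
```

```bash
python3 look.py w7
python3 - <<'E'
from station import r
import cv2
c=r.capture("scene")["pixels"][:,:,::-1]; cv2.imwrite("pics/s7.png",cv2.resize(c[150:340,240:440],(600,570),interpolation=cv2.INTER_CUBIC))
c=r.capture("top")["pixels"][:,:,::-1]; cv2.imwrite("pics/t7.png",cv2.resize(c[190:310,240:400],(800,600),interpolation=cv2.INTER_CUBIC))
E
```

```text
11.05 [0.4822 0.0734 0.2477] [[1.0, -0.015, -0.002], [-0.015, -1.0, -0.001], [-0.002, 0.001, -1.0]] [ 0.  -0.9 -2.2] [ 27.8   7.5 -15.7  -0.  -66.9  61.4] 0.274
```

View pics/w7.png

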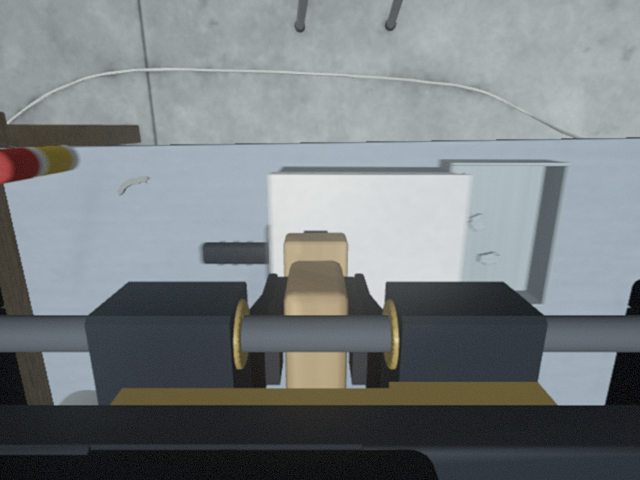

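View pics/s7.png

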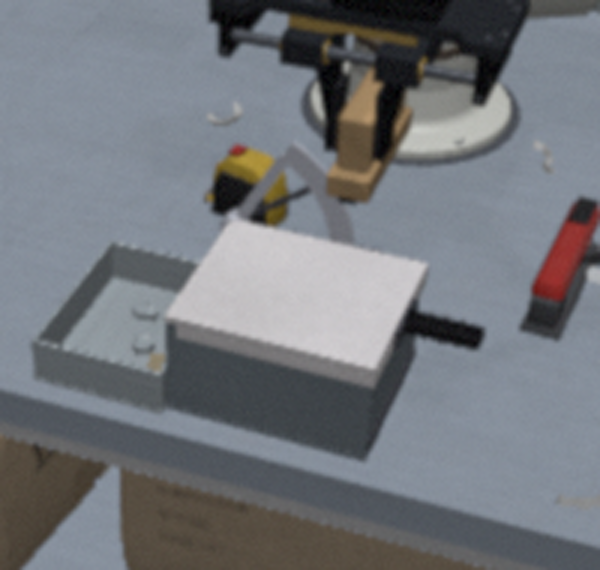

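View pics/t7.png

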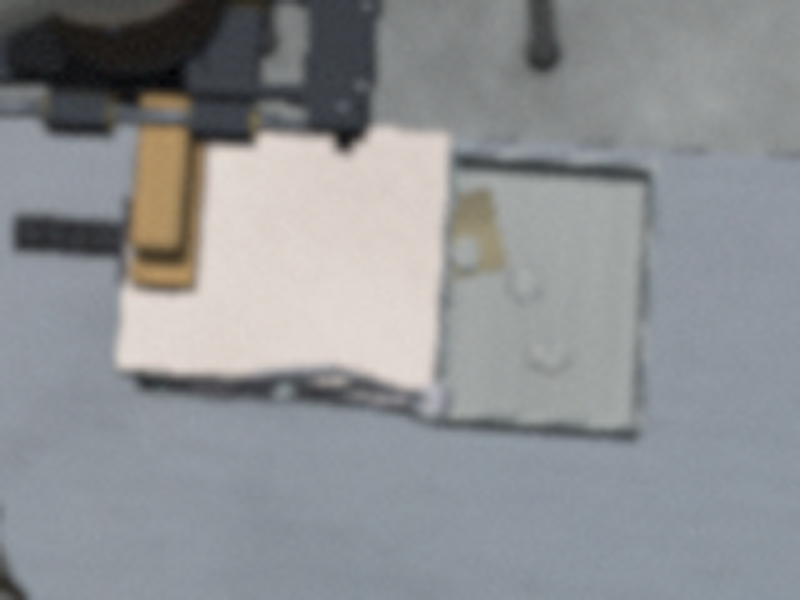

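Emit:
play_rows:
  deltas:
    - [-0.3, -1.2, 0, 0, 0, 0, 5]
    - [-0.6, -2.6, 0, 0, 0, 0, 5]
    - [-0.9, -4, 0, 0, 0, 0, 5]
    - [-1.2, -5.4, 0, 0, 0, 0, 5]
    - [-1.5, -6.8, 0.6, 0, 0, 0, 5]
    - [-1.64, -7.64, 2, 0, 0, 0, 5]
    - [-1.64, -7.64, 3.5, 0, 0, 0, 5]
    - [-1.64, -7.64, 5, 0, 0, 0, 5]
    - [-1.64, -7.64, 6.5, 0, 0, 0, 5]
    - [-1.64, -7.64, 7.6, 0, 0, 0, 5]
    - [-1.64, -7.64, 8.2, 0, 0, 0, 5]
    - [-1.64, -7.64, 8.3, 0, 0, 0, 5]

```text
time_s: 12.4
tcp_pos: [0.4438, 0.2621, 0.038]
ee_rot: [[1.0, -0.016, -0.005], [-0.016, -1.0, -0.006], [-0.005, 0.006, -1.0]]
wrist_force: [0.2, 0.2, -1.4]
gripper_width: 0.273
```

Emit:
play_rows:
  deltas:
    - [0, 0, 0.1, 0, 0, 0, 5]
    - [0, 0, 0.2, 0, 0, 0, 5]
    - [0, 0, 0.3, 0, 0, 0, 5]
    - [0, 0, 0.3, 0, 0, 0, 5]

```text
time_s: 12.8
tcp_pos: [0.4453, 0.2651, 0.0335]
ee_rot: [[1.0, -0.014, 0.001], [-0.014, -1.0, 0.001], [0.001, -0.001, -1.0]]
wrist_force: [0.7, -1.0, -1.9]
gripper_width: 0.276
```

Emit:
play_rows:
  deltas:
    - [0, 0, 0.08, 0, 0, 0, 5]
    - [0, 0, 0.16, 0, 0, 0, 5]
    - [0, 0, 0.16, 0, 0, 0, 5]

```text
time_s: 13.1
tcp_pos: [0.4454, 0.2653, 0.03]
ee_rot: [[1.0, -0.014, 0.001], [-0.014, -1.0, 0.0], [0.001, -0.0, -1.0]]
wrist_force: [-1.1, -1.2, 5.5]
gripper_width: 0.275
```

Emit:
play_rows:
  deltas:
    - [0, 0, 0, 0, 0, 0, 60]
    - [0, 0, 0, 0, 0, 0, 60]
    - [0, 0, 0, 0, 0, 0, 60]
    - [0, 0, 0, 0, 0, 0, 60]
    - [0, 0, 0, 0, 0, 0, 60]
    - [0, 0, 0, 0, 0, 0, 60]
    - [0, 0, -0.5, 0, 0, 0, 60]
    - [0, 0, -1.5, 0, 0, 0, 60]
    - [0, 0, -3, 0, 0, 0, 60]
    - [0, 0, -4.5, 0, 0, 0, 60]
    - [0, 0, -6, 0, 0, 0, 60]
    - [0, 0, -7, 0, 0, 0, 60]

```text
time_s: 14.3
tcp_pos: [0.4458, 0.2655, 0.2071]
ee_rot: [[1.0, -0.014, 0.003], [-0.014, -1.0, 0.003], [0.003, -0.003, -1.0]]
wrist_force: [0.4, -0.2, -0.3]
gripper_width: 0.69
```

```bash
python3 look.py w8
python3 - <<'E'
from station import r
import cv2
c=r.capture("scene")["pixels"][:,:,::-1]; cv2.imwrite("pics/s8.png",cv2.resize(c[150:350,240:520],(800,571),interpolation=cv2.INTER_CUBIC))
E
```

```text
14.3 [0.4458 0.2655 0.2071] [[1.0, -0.014, 0.003], [-0.014, -1.0, 0.003], [0.003, -0.003, -1.0]] [ 0.4 -0.2 -0.3] [ 48.7  12.3 -15.8   0.  -61.6  40.5] 0.69
```

View pics/w8.png

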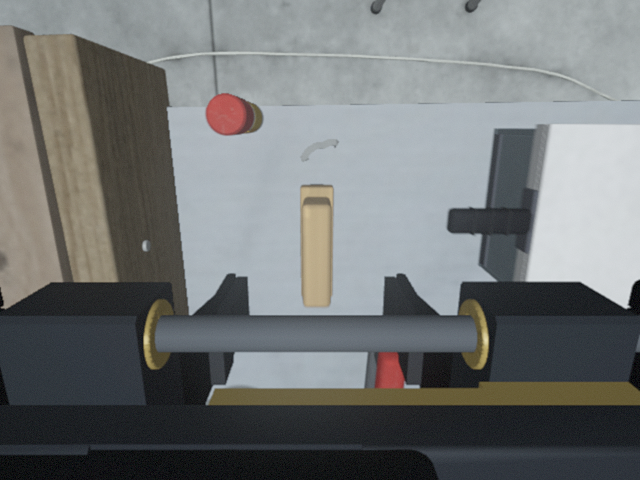

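View pics/s8.png

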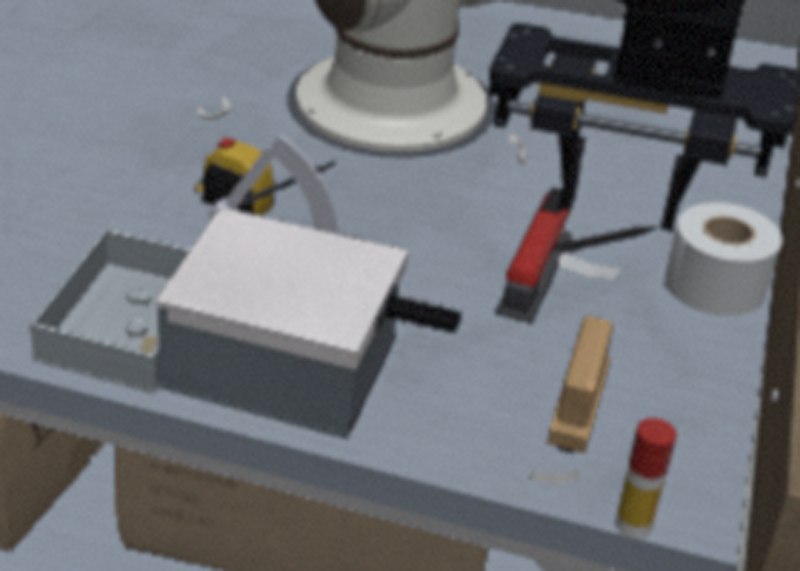

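Run:
```python
from h import *
wadd("w8")
for p in [(448,219),(448,207),(450,232),(525,206),(530,235),(539,125),(526,282)]: print(p,onplane("w8",p,.094).round(4))
q=[.4499,.0289,np.radians(-.8)]
print("pred tip",rz(q[2])@[0,.14,0]+[q[0],q[1],0],"grip",rz(q[2])@[0,.115,0]+[q[0],q[1],0])
```

```text
(448, 219) [0.4538 0.1706 0.094 ]
(448, 207) [0.4625 0.1712 0.094 ]
(450, 232) [0.4441 0.1684 0.094 ]
(525, 206) [0.4624 0.1169 0.094 ]
(530, 235) [0.4411 0.1107 0.094 ]
(539, 125) [0.5175 0.1145 0.094 ]
(526, 282) [0.4048 0.109  0.094 ]
pred tip [0.45185471 0.16888635 0.        ] grip [0.45150565 0.14388879 0.        ]
```

Emit:
play_rows:
  deltas:
    - [0, 0.4, 0, 0, 0, 1.5, 50]
    - [0.05, 0.8, 0.1, 0, 0, 3, 50]
    - [0.1, 1.2, 0.3, 0, 0, 4.5, 50]
    - [0.1, 1.6, 0.5, 0, 0, 6, 50]
    - [0.15, 2, 0.7, 0, 0, 7.5, 50]
    - [0.2, 2.5, 0.9, 0, 0, 9, 50]
    - [0.2, 3, 1.1, 0, 0, 10.5, 50]
    - [0.25, 3.4, 1.3, 0, 0, 12, 50]
    - [0.3, 3.8, 1.5, 0, 0, 13.5, 50]
    - [0.34, 4.3, 1.5, 0, 0, 15, 50]
    - [0.34, 4.84, 1.5, 0, 0, 16.5, 50]
    - [0.34, 4.84, 1.5, 0, 0, 18, 50]

```text
time_s: 15.6
tcp_pos: [0.451, 0.1423, 0.1655]
ee_rot: [[-0.021, -1.0, -0.002], [-1.0, 0.021, -0.001], [0.001, 0.002, -1.0]]
wrist_force: [-0.1, -0.1, -0.2]
gripper_width: 0.573
```

Emit:
play_rows:
  deltas:
    - [0, 0, 0, 0, 0, 0, 50]
    - [0, 0, 0, 0, 0, 0, 50]

```text
time_s: 15.8
tcp_pos: [0.4517, 0.1438, 0.166]
ee_rot: [[-0.012, -1.0, -0.001], [-1.0, 0.012, -0.0], [0.0, 0.001, -1.0]]
wrist_force: [-0.5, -0.1, 0.0]
gripper_width: 0.574
```

```bash
python3 look.py w9
```

```text
15.8 [0.4517 0.1438 0.166 ] [[-0.012, -1.0, -0.001], [-1.0, 0.012, -0.0], [0.0, 0.001, -1.0]] [-0.5 -0.1  0. ] [ 37.4  10.4 -24.9  -0.  -54.8 -38. ] 0.574
```

View pics/w9.png

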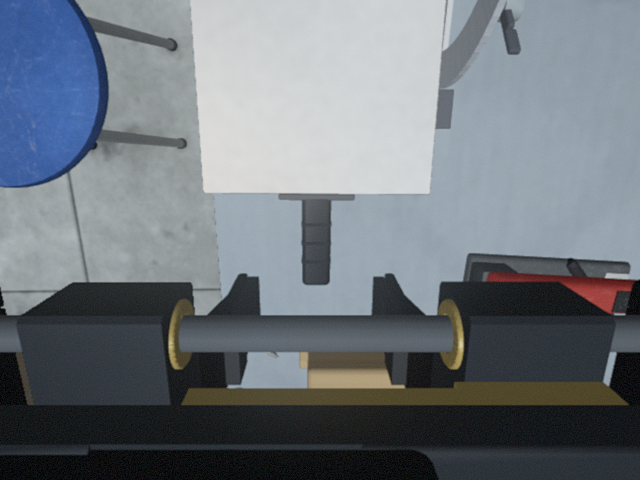

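Run:
```python
from h import *
wadd("w9")
for p in [(316,284),(302,250),(331,250),(203,192),(431,193)]: print(p,onplane("w9",p,.094).round(4))
```

```text
(316, 284) [0.4514 0.1666 0.094 ]
(302, 250) [0.4599 0.1438 0.094 ]
(331, 250) [0.4419 0.1441 0.094 ]
(203, 192) [0.518  0.1069 0.094 ]
(431, 193) [0.3823 0.1092 0.094 ]
```

Emit:
play_rows:
  deltas:
    - [0, 0, 1, 0, 0, 0, 50]
    - [0, 0, 2, 0, 0, 0, 50]
    - [0, 0, 3, 0, 0, 0, 50]
    - [0, 0, 3.6, 0, 0, 0, 50]
    - [0, 0, 3.86, 0, 0, 0, 50]
    - [0, 0, 3.86, 0, 0, 0, 50]

```text
time_s: 16.45
tcp_pos: [0.4516, 0.1438, 0.0693]
ee_rot: [[-0.013, -1.0, -0.002], [-1.0, 0.013, -0.001], [0.001, 0.002, -1.0]]
wrist_force: [-0.0, 0.8, 0.9]
gripper_width: 0.577
```

Emit:
play_rows:
  deltas:
    - [0, 0, 0, 0, 0, 0, 5]
    - [0, 0, 0, 0, 0, 0, 5]
    - [0, 0, 0, 0, 0, 0, 5]
    - [0, 0, 0, 0, 0, 0, 5]
    - [0, 0, 0, 0, 0, 0, 5]
    - [0, 0, 0, 0, 0, 0, 5]
    - [0, 0, 0, 0, 0, 0, 5]
    - [0, 0, 0, 0, 0, 0, 5]
    - [0, 0, 0, 0, 0, 0, 5]
    - [0, 0, 0, 0, 0, 0, 5]

```text
time_s: 17.45
tcp_pos: [0.4516, 0.1439, 0.0701]
ee_rot: [[-0.014, -1.0, -0.001], [-1.0, 0.014, -0.0], [0.0, 0.001, -1.0]]
wrist_force: [-5.3, 3.0, 4.3]
gripper_width: 0.2
```

Run:
```python
import numpy as np
for d in (3,8,13,18,23,28,31,33,34,35):
    t=np.radians(d); dy=.196*(np.cos(t)-1)+.0157*np.sin(t); dz=.196*np.sin(t)+.0157*(1-np.cos(t))
    print(d,"tx",round(-dy/.025,2),"tz",round(-dz/.025,2),"wy",round(-d/5,2))
```

```text
3 tx -0.02 tz -0.41 wy -0.6
8 tx -0.01 tz -1.1 wy -1.6
13 tx 0.06 tz -1.78 wy -2.6
18 tx 0.19 tz -2.45 wy -3.6
23 tx 0.38 tz -3.11 wy -4.6
28 tx 0.62 tz -3.75 wy -5.6
31 tx 0.8 tz -4.13 wy -6.2
33 tx 0.92 tz -4.37 wy -6.6
34 tx 0.99 tz -4.49 wy -6.8
35 tx 1.06 tz -4.61 wy -7.0
```

Emit:
play_rows:
  deltas:
    - [-0.01, 0, -0.2, 0, -0.3, 0, 5]
    - [-0.02, 0, -0.41, 0, -0.6, 0, 5]
    - [-0.02, 0, -0.75, 0, -1.1, 0, 5]
    - [-0.01, 0, -1.1, 0, -1.6, 0, 5]
    - [0.02, 0, -1.44, 0, -2.1, 0, 5]
    - [0.06, 0, -1.78, 0, -2.6, 0, 5]
    - [0.06, 0, -1.78, 0, -2.6, 0, 5]

```text
time_s: 18.15
tcp_pos: [0.4515, 0.1423, 0.1144]
ee_rot: [[-0.017, -1.0, 0.003], [-0.974, 0.017, 0.227], [-0.227, 0.001, -0.974]]
wrist_force: [-3.4, 6.9, -3.5]
gripper_width: 0.204
```

```bash
python3 look.py w10;python3 - <<'E'
from station import r
import cv2
c=r.capture("scene")["pixels"][:,:,::-1]; cv2.imwrite("pics/s10.png",cv2.resize(c[150:350,240:520],(800,571),interpolation=cv2.INTER_CUBIC))
E
```

```text
18.15 [0.4515 0.1423 0.1144] [[-0.017, -1.0, 0.003], [-0.974, 0.017, 0.227], [-0.227, 0.001, -0.974]] [-3.4  6.9 -3.5] [ 28.8  13.1 -25.6 -16.  -45.9 -19.2] 0.204
```

View pics/w10.png

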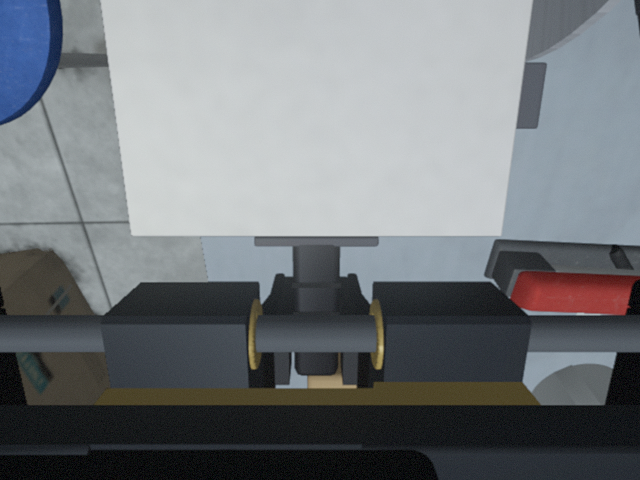

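View pics/s10.png

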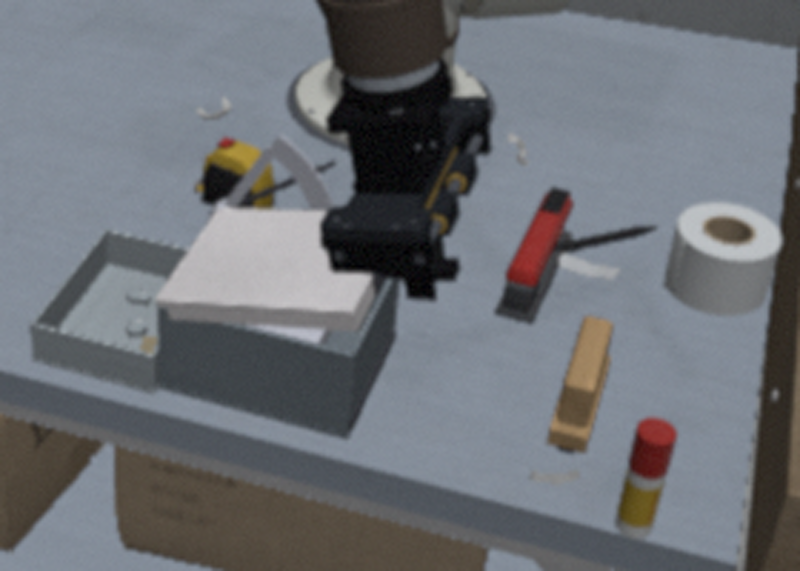

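Emit:
play_rows:
  deltas:
    - [-0.01, 0, -0.2, 0, -0.3, 0, 5]
    - [-0.02, 0, -0.41, 0, -0.6, 0, 5]
    - [-0.02, 0, -0.75, 0, -1.1, 0, 5]
    - [-0.01, 0, -1.1, 0, -1.6, 0, 5]
    - [0.02, 0, -1.44, 0, -2.1, 0, 5]
    - [0.06, 0, -1.78, 0, -2.6, 0, 5]
    - [0.13, 0, -2.18, 0, -3.2, 0, 5]
    - [0.13, 0, -2.18, 0, -3.2, 0, 5]

```text
time_s: 19.05
tcp_pos: [0.4512, 0.1268, 0.1664]
ee_rot: [[-0.016, -1.0, 0.006], [-0.874, 0.017, 0.486], [-0.486, 0.003, -0.874]]
wrist_force: [-3.2, 6.0, -3.1]
gripper_width: 0.201
```

```bash
python3 look.py w11;python3 - <<'E'
from station import r
import cv2
for n in ("scene","top"):
    c=r.capture(n)["pixels"][:,:,::-1]; cv2.imwrite(f"pics/{n}11.png",c)
    c=c[190:270,290:380] if n=="scene" else c[200:300,230:380]
    cv2.imwrite(f"pics/{n}11z.png",cv2.resize(c,None,fx=6 if n=="scene" else 5,fy=6 if n=="scene" else 5,interpolation=cv2.INTER_CUBIC))
E
```

```text
19.05 [0.4512 0.1268 0.1664] [[-0.016, -1.0, 0.006], [-0.874, 0.017, 0.486], [-0.486, 0.003, -0.874]] [-3.2  6.  -3.1] [ 14.4  10.6 -18.4 -33.7 -57.8   2.1] 0.201
```

View pics/w11.png

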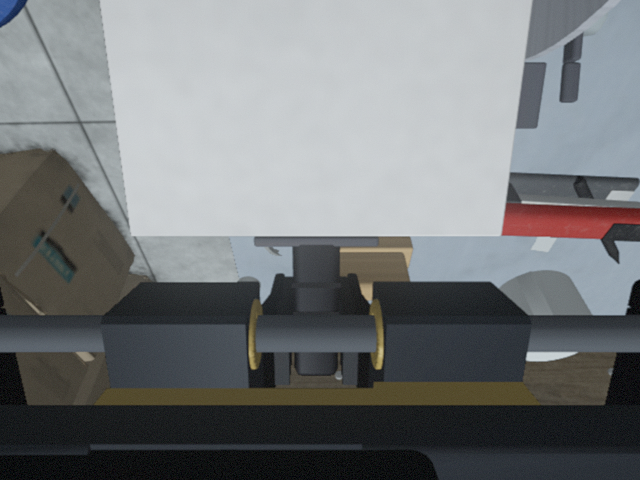

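View pics/scene11z.png

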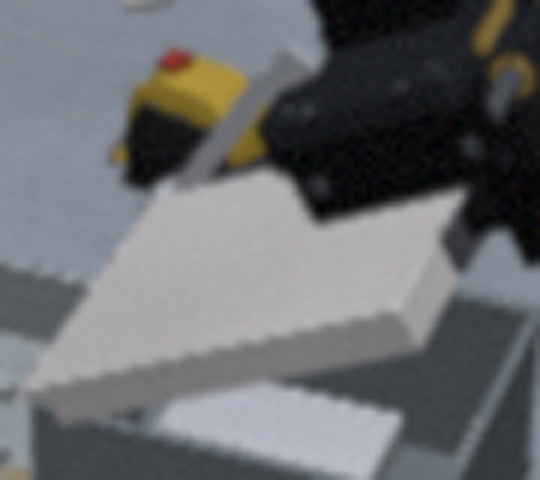

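View pics/top11z.png

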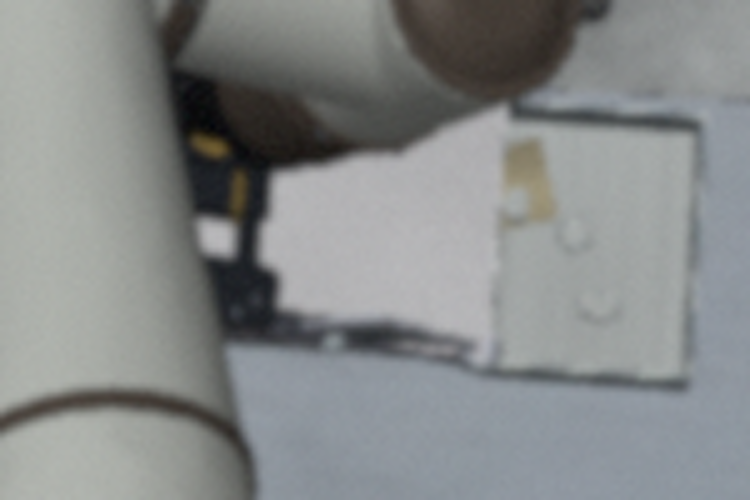

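Run:
```python
import cv2
a=cv2.imread("pics/w11.png"); cv2.imwrite("pics/w11z.png",cv2.resize(a[0:150,490:640],(600,600),interpolation=cv2.INTER_CUBIC))
a=cv2.imread("pics/w9.png"); cv2.imwrite("pics/w9z.png",cv2.resize(a[0:140,420:560],(560,560),interpolation=cv2.INTER_CUBIC))
```

```text
(no output)
```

View pics/w11z.png

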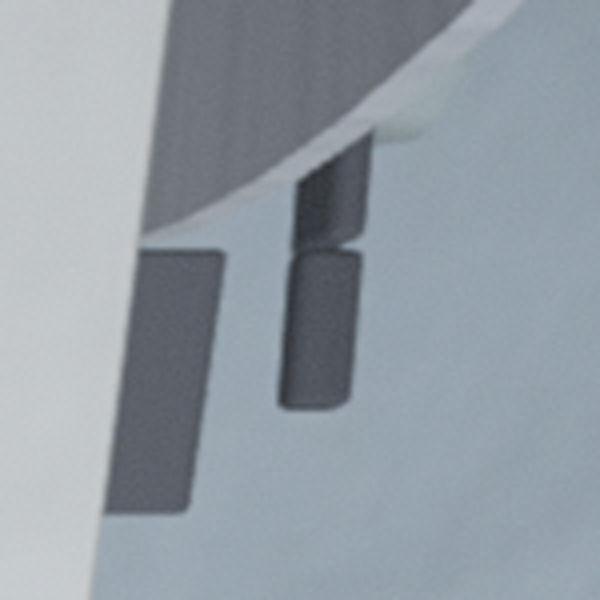

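View pics/w9z.png

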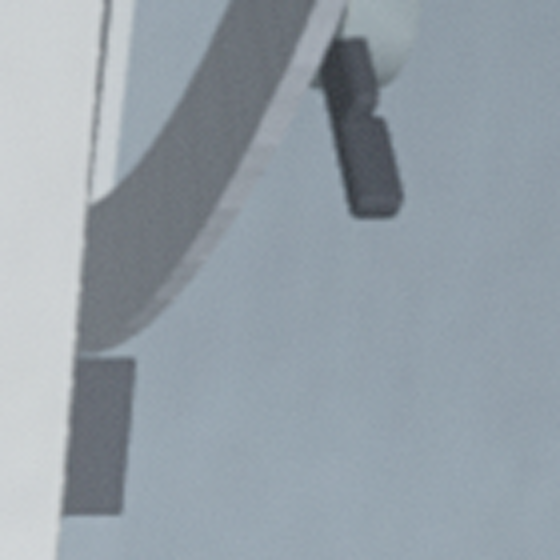

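Run:
```python
from h import *
for n in ("w1","w9","w11"): wadd(n)
q=[.4499,.0289,np.radians(-.8)]
loc=lambda w: rz(-q[2])@(w-np.array([q[0],q[1],0]))-np.array([0,-.081,.085])
zb=lambda p:(390+p[0]/2.7225-.3,10+p[1]/2.7225-.3)
def tri(rs):
    A=np.zeros((3,3));b=np.zeros(3)
    for o,d in rs:
        d=d/np.linalg.norm(d);P=np.eye(3)-np.outer(d,d);A+=P;b+=P@o
    X=np.linalg.solve(A,b); return X,[np.linalg.norm(np.cross(X-o,d/np.linalg.norm(d))) for o,d in rs]
tips={"w9":(514-.4,53),"w11":(568.7-.4,101.5)}
r9=ray("w9",tips["w9"]); r11=ray("w11",tips["w11"]); r1=ray("w1",zb((508,530)));
for R in ([r9,r11],[r9,r11,r1]):
    X,e=tri(R); v=loc(X); print("index tip",v.round(4),np.hypot(v[1],v[2]).round(4),np.degrees(np.arctan2(v[2],v[1])).round(2),np.round(e,4))
nrm=rz(q[2])[:,0]
for x in (-.079,-.082,-.085):
  for n in ("w9","w11"):
    o,d=ray(n,tips[n]); P0=np.array([q[0],q[1],0])+nrm*x
    v=loc(o+d*(nrm@(P0-o))/(nrm@d)); print(x,n,np.hypot(v[1],v[2]).round(4),np.degrees(np.arctan2(v[2],v[1])).round(2))
# pointer tip in w9, w11
for n,p in (("w9",(420+122/4-.4,514/4)),("w11",(490+188/4-.4,513/4))):
  for x in (-.072,-.076,-.08):
    o,d=ray(n,p); P0=np.array([q[0],q[1],0])+nrm*x
    v=loc(o+d*(nrm@(P0-o))/(nrm@d)); print("ptr",n,x,np.hypot(v[1],v[2]).round(4),np.degrees(np.arctan2(v[2],v[1])).round(2))
```

```text
index tip [-0.0804  0.0932  0.0682] 0.1155 36.19 [0.0001 0.0001]
index tip [-0.0802  0.0931  0.0686] 0.1157 36.39 [0.0003 0.0001 0.0001]
-0.079 w9 0.1175 37.08
-0.079 w11 0.116 37.41
-0.082 w9 0.1128 34.77
-0.082 w11 0.1151 35.0
-0.085 w9 0.1083 32.27
-0.085 w11 0.1145 32.56
ptr w9 -0.072 0.1253 10.69
ptr w9 -0.076 0.1237 5.15
ptr w9 -0.08 0.1233 -0.47
ptr w11 -0.072 0.1235 35.44
ptr w11 -0.076 0.123 32.02
ptr w11 -0.08 0.1229 28.57
```

```bash
cat > idx.py <<'E'
from h import *
for n in ("w1","w9","w11"): wadd(n)
q=[.4499,.0289,np.radians(-.8)]
loc=lambda w: rz(-q[2])@(w-np.array([q[0],q[1],0]))-np.array([0,-.081,.085])
def tri(rs):
    A=np.zeros((3,3));b=np.zeros(3)
    for o,d in rs:
        d=d/np.linalg.norm(d);P=np.eye(3)-np.outer(d,d);A+=P;b+=P@o
    X=np.linalg.solve(A,b); return X,[np.linalg.norm(np.cross(X-o,d/np.linalg.norm(d))) for o,d in rs]
p9=lambda p:(420+p[0]/4-.4,p[1]/4-.4); p11=lambda p:(490+p[0]/4-.4,p[1]/4-.4)
E
python3 - <<'E'
from idx import *
for nm,a,b in (("tipL",(352,215),(282,407)),("tipR",(400,210),(349,404)),("notchR",(382,120),(361,252)),("midtip",(376,215),(315,408))):
    X,e=tri([ray("w9",p9(a)),ray("w11",p11(b))]); v=loc(X); print(nm,v.round(4),np.hypot(v[1],v[2]).round(4),np.degrees(np.arctan2(v[2],v[1])).round(2),np.round(e,4))
nrm=rz(q[2])[:,0]
for n,p in (("w9",p9((402,210))),("w11",p11((350,402)))):
  for x in (-.084,-.087):
    o,d=ray(n,p); P0=np.array([q[0],q[1],0])+nrm*x
    v=loc(o+d*(nrm@(P0-o))/(nrm@d)); print("R",n,x,np.hypot(v[1],v[2]).round(4),np.degrees(np.arctan2(v[2],v[1])).round(2))
E
```

```text
tipL [-0.078   0.0933  0.0679] 0.1154 36.02 [0.0001 0.0001]
tipR [-0.0828  0.0929  0.0684] 0.1153 36.35 [0.0002 0.0002]
notchR [-0.0824  0.0834  0.0624] 0.1041 36.78 [0. 0.]
midtip [-0.0805  0.0933  0.0681] 0.1155 36.11 [0.0002 0.0002]
R w9 -0.084 0.1135 35.37
R w9 -0.087 0.1091 33.0
R w11 -0.084 0.1149 35.62
R w11 -0.087 0.1142 33.26
```

```bash
python3 - <<'E'
from idx import *
zb=lambda p:(390+p[0]/2.7225-.3,10+p[1]/2.7225-.3)
X,e=tri([ray("w9",p9((123,515))),ray("w1",zb((318,518)))]); v=loc(X); print(v.round(4),np.degrees(np.arctan2(v[2],v[1])),e)
X,e=tri([ray("w9",p9((134,358))),ray("w1",zb((374,503)))]); v=loc(X); print(v.round(4),np.degrees(np.arctan2(v[2],v[1])),e)
E
python3 - <<'E'
import numpy as np
for d in (2,4,5.5,6):
    t=np.radians(d); dy=.196*(np.cos(t)-1)+.0157*np.sin(t); dz=.196*np.sin(t)+.0157*(1-np.cos(t))
    print(d,"tx",round(-dy/.025,2),"tz",round(-dz/.025,2),"wy",round(-d/5,2))
E
```

```text
[-0.0802  0.1232 -0.0019] -0.8803440685346521 [np.float64(0.00021716347607198455), np.float64(0.00021716347607183997)]
[-0.0803  0.1011 -0.0018] -1.0395739306502156 [np.float64(0.00031974999872324845), np.float64(0.00031974999872318584)]
2 tx -0.02 tz -0.27 wy -0.4
4 tx -0.02 tz -0.55 wy -0.8
5.5 tx -0.02 tz -0.75 wy -1.1
6 tx -0.02 tz -0.82 wy -1.2
```

Emit:
play_rows:
  deltas:
    - [-0.01, 0, -0.27, 0, -0.4, 0, 5]
    - [-0.02, 0, -0.55, 0, -0.8, 0, 5]
    - [-0.02, 0, -0.68, 0, -1, 0, 5]
    - [-0.02, 0, -0.68, 0, -1, 0, 5]
    - [-0.02, 0, -0.68, 0, -1, 0, 5]

```text
time_s: 19.7
tcp_pos: [0.451, 0.1195, 0.181]
ee_rot: [[-0.014, -1.0, 0.006], [-0.829, 0.015, 0.559], [-0.559, 0.002, -0.829]]
wrist_force: [-1.2, 5.7, -3.8]
gripper_width: 0.203
```

```bash
python3 look.py w12;python3 - <<'E'
from station import r
import cv2
a=cv2.imread("pics/w12.png"); cv2.imwrite("pics/w12z.png",cv2.resize(a[0:150,490:640],(600,600),interpolation=cv2.INTER_CUBIC))
for n in ("scene","top"):
    c=r.capture(n)["pixels"][:,:,::-1]; cv2.imwrite(f"pics/{n}12.png",c)
    c=c[190:270,290:380] if n=="scene" else c[200:300,230:380]
    cv2.imwrite(f"pics/{n}12z.png",cv2.resize(c,None,fx=6 if n=="scene" else 5,fy=6 if n=="scene" else 5,interpolation=cv2.INTER_CUBIC))
E
```

```text
19.7 [0.451  0.1195 0.181 ] [[-0.014, -1.0, 0.006], [-0.829, 0.015, 0.559], [-0.559, 0.002, -0.829]] [-1.2  5.7 -3.8] [  9.5  10.6 -16.5 -38.4 -62.2   7.8] 0.203
```

View pics/w12z.png

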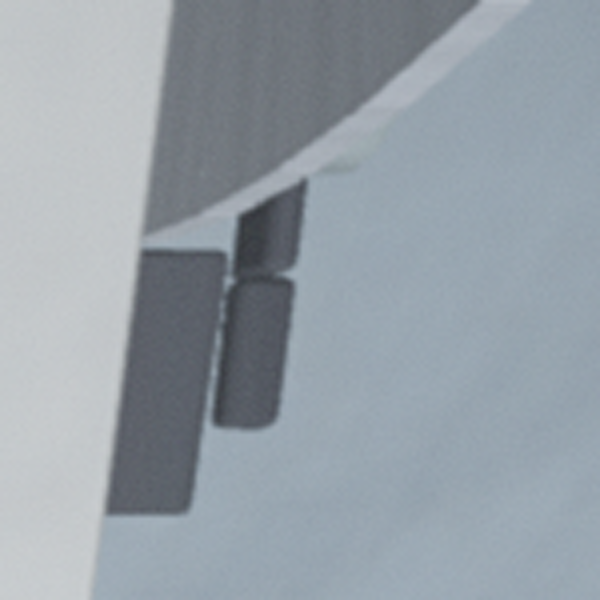

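View pics/top12z.png

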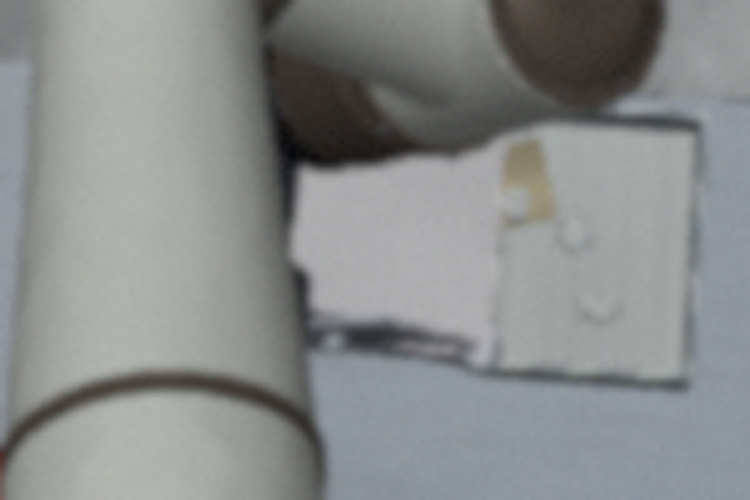

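Run:
```python
from idx import *
def ang(cam,p,Q,x):
    nrm=rz(Q[2])[:,0]; o,d=ray(cam,p); P0=np.array([Q[0],Q[1],0])+nrm*x
    v=rz(-Q[2])@(o+d*(nrm@(P0-o))/(nrm@d)-np.array([Q[0],Q[1],0]))-np.array([0,-.081,.085])
    return np.hypot(v[1],v[2]).round(4),np.degrees(np.arctan2(v[2],v[1])).round(2)
Qs=[.4572,.0345,np.radians(-.95)]
for x in (-.081,-.0845):
  for p in [(360,84),(330,97),(300,109)]: print("scene",x,ang("scene",zs(p),Qs,x))
  for p in [(333,162),(300,178)]: print("s8",x,ang("scene",(240+p[0]*.35-.3,150+p[1]*.35-.3),Qs,x))
wadd("w12")
p12=p11
a=tri([ray("w9",p9((376,215))),ray("w12",p12((244,428)))]);v=loc(a[0]);print(v,np.degrees(np.arctan2(v[2],v[1])),a[1])
for x in (-.0845,): print(ang("w12",p12((246,428)),q,x), ang("w12",p12((277,424)),q,-.087),"ptr",ang("w12",p12((188,512)),q,-.0797))
```

```text
scene -0.081 (np.float64(0.1139), np.float64(37.17))
scene -0.081 (np.float64(0.0855), np.float64(37.19))
scene -0.081 (np.float64(0.0569), np.float64(38.0))
s8 -0.081 (np.float64(0.1136), np.float64(38.54))
s8 -0.081 (np.float64(0.079), np.float64(38.24))
scene -0.0845 (np.float64(0.1117), np.float64(36.52))
scene -0.0845 (np.float64(0.0832), np.float64(36.32))
scene -0.0845 (np.float64(0.0544), np.float64(36.71))
s8 -0.0845 (np.float64(0.1114), np.float64(37.92))
s8 -0.0845 (np.float64(0.0766), np.float64(37.33))
[-0.08034301  0.09338994  0.06826885] 36.16712414648183 [np.float64(0.00013704920180302257), np.float64(0.00013704920180322965)]
(np.float64(0.1153), np.float64(32.83)) (np.float64(0.115), np.float64(33.01)) ptr (np.float64(0.1225), np.float64(33.49))
```

Run:
```python
import cv2
a=cv2.imread("pics/scene0.png"); cv2.imwrite("pics/s0i.png",cv2.resize(a[190:230,305:365],None,fx=12,fy=12,interpolation=cv2.INTER_CUBIC))
```

```text
(no output)
```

View pics/s0i.png

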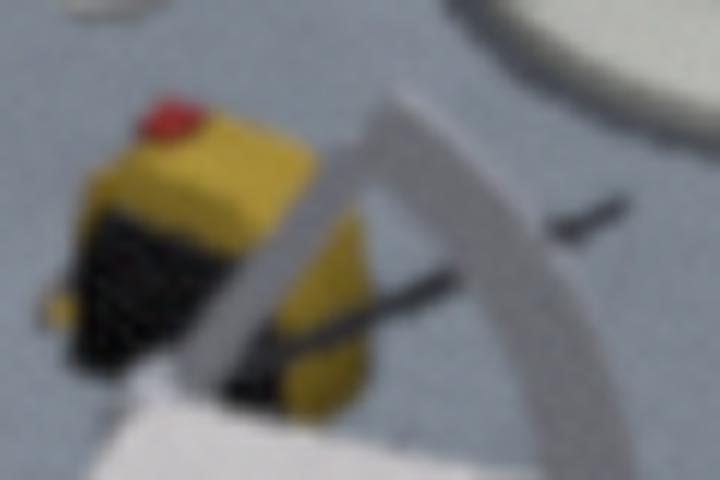

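Run:
```python
from idx import *
z=lambda p:(305+p[0]/12-.46,190+p[1]/12-.46)
def pt(p,Q,x):
    nrm=rz(Q[2])[:,0]; o,d=ray("scene",p); P0=np.array([Q[0],Q[1],0])+nrm*x
    return rz(-Q[2])@(o+d*(nrm@(P0-o))/(nrm@d)-np.array([Q[0],Q[1],0]))-np.array([0,-.081,.085])
pts=[(622,204),(570,232),(440,285),(380,312),(290,350)]
for Q in ([.4572,.0345,np.radians(-.95)],[.4506,.0309,np.radians(-.86)],q):
    for x in (-.081,-.0845):
        P=np.array([pt(z(p),Q,x) for p in pts]); k,b=np.polyfit(P[:,1],P[:,2],1)
        print(x,"dir",np.degrees(np.arctan(k)).round(2),"offset at hinge",round(b*1000,1),"tip r",np.hypot(*P[0,1:]).round(4),"tip ang",np.degrees(np.arctan2(P[0,2],P[0,1])).round(2), "ring top(90deg)",(lambda v:(np.hypot(v[1],v[2]).round(3),np.degrees(np.arctan2(v[2],v[1])).round(1)))(pt(z((388,92)),Q,-.074)))
```

```text
-0.081 dir 37.05 offset at hinge 2.6 tip r 0.1137 tip ang 38.32 ring top(90deg) (np.float64(0.099), np.float64(63.7))
-0.0845 dir 37.05 offset at hinge 1.0 tip r 0.1114 tip ang 37.7 ring top(90deg) (np.float64(0.099), np.float64(63.7))
-0.081 dir 37.03 offset at hinge -3.2 tip r 0.1126 tip ang 35.96 ring top(90deg) (np.float64(0.096), np.float64(61.7))
-0.0845 dir 37.03 offset at hinge -4.8 tip r 0.1104 tip ang 35.28 ring top(90deg) (np.float64(0.096), np.float64(61.7))
-0.081 dir 37.01 offset at hinge -5.1 tip r 0.1139 tip ang 35.21 ring top(90deg) (np.float64(0.097), np.float64(60.7))
-0.0845 dir 37.01 offset at hinge -6.7 tip r 0.1118 tip ang 34.52 ring top(90deg) (np.float64(0.097), np.float64(60.7))
```

Run:
```python
from idx import *
wadd("w12"); wadd("w8")
zb=lambda p:(390+p[0]/2.7225-.3,10+p[1]/2.7225-.3)
cov={"w1":0,"w9":0,"w11":29.1,"w12":34.0}
idx=[("w9",p9((376,215))),("w11",p11((315,408))),("w12",p11((245,428))),("w1",zb((509,530)))]
ptr=[("w9",p9((123,515))),("w11",p11((188,513))),("w12",p11((188,513))),("w1",zb((318,518)))]
cor=[("w9",(431,193),(-.068,.081)),("w9",(203,192),(.068,.081)),("w1",zb((155,167)),(.068,.081)),("w1",zb((612,14)),(.068,-.081)),("w1",zb((652,392)),(-.068,-.081)),("w1",zb((226,521)),(-.068,.081))]
tg=np.array([[-0.0004,-0.9634,-0.268],[1,-.0005,.0002],[-.0003,-.268,.9634]])
def run(px,extra=None):
  def f(u):
    a,x,r,xp,rp,ap,dx,dy,dz,yaw=u[:10]; c=u[10:13]; rot=u[13:16]
    Rt=cv2.Rodrigues(rot)[0]
    o=[]
    def pr(n,L):
        K,R,t=CAM[n]; W=rz(yaw)@np.array(L)+[.4499+dx,.0289+dy,dz]
        C=Rt@(R@W+t)-c; p=K@C; return p[:2]/p[2]
    P=lambda x,r,a:(x,-.081+r*np.cos(np.radians(a)),.085+r*np.sin(np.radians(a)))
    for n,p in idx: o+=list((pr(n,P(x,r,a))-p)/px)
    for n,p in ptr: o+=list((pr(n,P(xp,rp,ap+cov[n]))-p)/px)
    for n,p,L in cor: o+=list((pr(n,(*L,.094))-p)/(px*1.5))
    o+=[(r-.116)/.0005,(ap)/1.0,dz/.001,*(c/.002),*(rot/.005)]
    if extra: o.append((x-extra)/.0007)
    return np.array(o)
  s=least_squares(f,[35,-.083,.116,-.08,.12,0,0,0,0,-.014]+[0]*6,x_scale=[1,.01,.01,.01,.01,1,.01,.01,.01,.01]+[.01]*6)
  C=np.linalg.inv(s.jac.T@s.jac); print(px,extra,"alpha",s.x[0].round(2),"+-",np.sqrt(C[0,0]).round(2),"x,r,xp,rp,ap",s.x[1:6].round(4),"d",s.x[6:9].round(4),"c",s.x[10:].round(4),"cost",s.cost.round(1))
for px in (.7,1.5): run(px)
for e in (-.082,-.0835,-.085): run(.7,e)
```

```text
0.7 None alpha 36.37 +- 0.29 x,r,xp,rp,ap [-0.0802  0.1165 -0.0802  0.1237 -0.8482] d [-0.0002 -0.0014 -0.0007] c [-0.0011 -0.     -0.0017 -0.0004 -0.0009 -0.0014] cost 7.9
1.5 None alpha 36.3 +- 0.54 x,r,xp,rp,ap [-0.08    0.1162 -0.0795  0.1235 -0.4072] d [-0.0006 -0.0009 -0.0004] c [-0.0005  0.0001 -0.0011  0.0001 -0.0002 -0.0005] cost 2.3
0.7 -0.082 alpha 36.31 +- 0.29 x,r,xp,rp,ap [-0.0809  0.1165 -0.0807  0.1238 -0.7571] d [ 0.0003 -0.0015 -0.0006] c [-0.0011  0.0002 -0.0024 -0.0009 -0.0005 -0.0013] cost 9.9
0.7 -0.0835 alpha 36.25 +- 0.29 x,r,xp,rp,ap [-0.0816  0.1165 -0.0811  0.1238 -0.684 ] d [ 0.0007 -0.0016 -0.0005] c [-0.0012  0.0003 -0.003  -0.0014 -0.0002 -0.0012] cost 14.5
0.7 -0.085 alpha 36.2 +- 0.29 x,r,xp,rp,ap [-0.0822  0.1164 -0.0815  0.1238 -0.6119] d [ 0.0012 -0.0017 -0.0004] c [-0.0012  0.0005 -0.0036 -0.0018  0.0002 -0.0011] cost 21.7
```

Emit:
play_rows:
  deltas:
    - [-0.005, 0, -0.07, 0, -0.1, 0, 5]
    - [-0.01, 0, -0.15, 0, -0.22, 0, 5]
    - [-0.01, 0, -0.15, 0, -0.22, 0, 5]
    - [-0.01, 0, -0.15, 0, -0.22, 0, 5]

```text
time_s: 20.25
tcp_pos: [0.451, 0.1173, 0.1847]
ee_rot: [[-0.013, -1.0, 0.007], [-0.818, 0.014, 0.575], [-0.575, 0.002, -0.818]]
wrist_force: [-1.0, 4.7, -2.5]
gripper_width: 0.201
```

```bash
python3 look.py w13
python3 - <<'E'
import cv2
a=cv2.imread("pics/w13.png"); cv2.imwrite("pics/w13z.png",cv2.resize(a[0:150,490:640],(600,600),interpolation=cv2.INTER_CUBIC))
E
```

```text
20.25 [0.451  0.1173 0.1847] [[-0.013, -1.0, 0.007], [-0.818, 0.014, 0.575], [-0.575, 0.002, -0.818]] [-1.   4.7 -2.5] [  8.4  10.7 -16.1 -39.4 -63.4   9.1] 0.201
```

View pics/w13z.png

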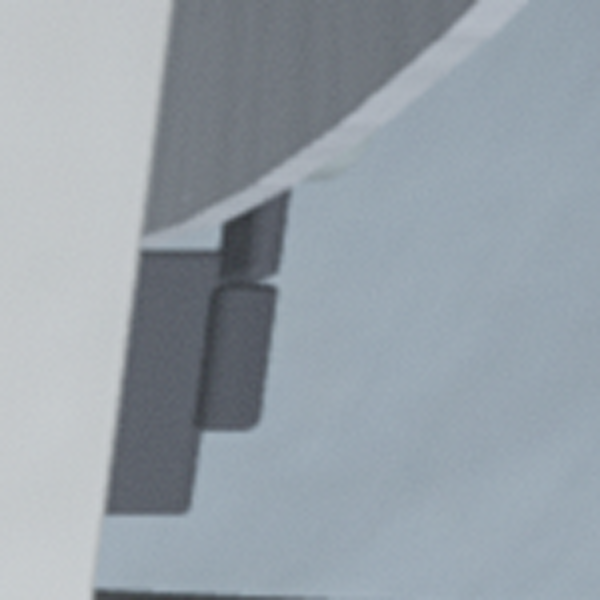

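Run:
```python
from station import r
s=r.sense(); print(s["time_s"],s["tcp_pos"],s["gripper_width"],s["wrist_force"])
print(r.finish_job())
```

```text
20.3 [0.45099907 0.11734095 0.18471961] 0.20365108035517035 [-0.23539859  5.29944601 -3.27743607]
the job is handed in; nothing more can be done
None
```

I wiped the three chips into the catch tray with the scraper, set the scraper down upright on the table, and lifted the cover by its tongue. I handed in at 20.3 s with the gripper still holding the cover at about 35°.

- **Chips and scraper:** the top view shows all three chips in the tray. The scene camera shows only two of them, because the case hides the third. The scraper stands clear of everything else, and nothing else on the table appears to have moved.
- **Cover angle:** the arm's own pose puts the cover at 35.1°. The grip is steady: the opening is about 17.5 mm on the 18 mm tongue, and the last wrist force reading was about 6 N.
- **Index angle:** my readings of the index arm did not agree.
  - Fitting its position from several wrist views gave about 36.3°.
  - The scene camera gave 35–38° depending on the assumed tester pose, with a line direction of about 37°.
  - Taking its outer edge to be at x = -87 mm gave about 33°.

  I chose 35°, which is about 2° or less from each of these and inside the 4° tolerance.
- **Index arm:** in the last wrist picture its image slightly overlaps the pointer's edge, so the picture alone doesn't prove they didn't touch. It showed no sign of having been pushed.

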